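# Load and lock the polish carrier

## Task

Stand every nail-polish bottle on the desk upright in the slide's grey carrier, one to a pocket, and stow the carrier: pull up the spring plunger's black T-knob and twist it into its rest notch so that it stays up when let go, and only then push the carrier along its rail into the other station's detent, with the plunger still resting. Turn the knob back so that the plunger drops fully into that station's hole, and put the steel lock pin from its block down through the bracket and the carrier's lug until its collar is seated. The loading may be done at any point; leave the other things on the desk where they are.

Things in the scene. Friction and masses are not known exactly. Their poses are not given: they have to be found in the camera images.
- carrier_mid (a point): Centre of the grey carrier's pocket tray (88 x 88 x 26 mm), on its underside, 16 mm above the desk; moves with the carrier. x axis along the rail in the stowing direction, y across the rail towards the robot, z up. The bed below is 64 mm wide, 14 mm high and runs from 61 mm behind to 173 mm ahead of this point (carrier at the loading station).
- pocket_1 (a point): Middle of the floor of pocket 1 of the carrier, 20 mm above the desk; axes as carrier_mid. Each pocket is 38 x 38 mm inside and 22 mm deep, its walls 4 mm thick, the rim 42 mm above the desk.
- pocket_2 (a point): Middle of the floor of pocket 2 of the carrier, 20 mm above the desk; axes as carrier_mid. Each pocket is 38 x 38 mm inside and 22 mm deep, its walls 4 mm thick, the rim 42 mm above the desk.
- pocket_3 (a point): Middle of the floor of pocket 3 of the carrier, 20 mm above the desk; axes as carrier_mid. Each pocket is 38 x 38 mm inside and 22 mm deep, its walls 4 mm thick, the rim 42 mm above the desk.
- pocket_4 (a point): Middle of the floor of pocket 4 of the carrier, 20 mm above the desk; axes as carrier_mid. Each pocket is 38 x 38 mm inside and 22 mm deep, its walls 4 mm thick, the rim 42 mm above the desk.
- push_face (a point): Middle of the outside of the carrier's rear end wall, 30 mm above the desk: a plain upright face 88 mm wide, 26 mm high, looking backward along the rail; pushing it toward plus x of carrier_mid stows the carrier. Behind it lie only the bed, 14 mm high, and, from 11 mm behind it at the loading station, the bed's end strip, 20 mm high and 6 mm thick.
- carrier (a joint): Travel of the carrier along its rail, m: 0 loading station, 0.075 stowing station, stops at -0.003 and 0.083. A spring ball detent (3 to 5 N) draws it to the station's centre from within about 4 mm; friction about 1 N. Locked, with about 1 mm of play, while the plunger is down in a hole.
- knob_grip (a point): Centre of the black T-knob's bar (44 mm long, 13 thick, 22 high) on the upright plunger axis, 67 mm above the desk with the plunger down, 70 mm ahead of the tray's centre. The point turns with the knob: x points along the rail (stowing way) at twist 0; the bar's length lies 30 degrees clockwise of x, seen from above. A steel collar below, 29 mm wide, ends 40 mm above the desk.
- plunger (a joint): Lift of the spring plunger, m: 0 down in a station's hole, about 0.012 in the rest notch, stop at 0.018. The spring pulls it down with 4.5 N at the bottom, 9 N at the top. With its tip on the rail between holes it reads about 0.008; the tip is clear of the rail above 0.009.
- knob (a joint): Twist of the T-knob, rad, counter-clockwise seen from above, 0 to 1.2. It turns only when lifted more than 0.015. At 0 its cross lug can sink in the collar's deep slot; at 1.05 it drops 3 mm into the shallow rest notch, which holds the plunger up. To let it down: lift above 0.015, turn back to 0, lower it or let go.
- lug_hole (a point): Centre of the 11 mm hole in the steel lug on the carrier's side, at the lug's top face, 30 mm above the desk; lug 6 mm thick. At the stowing station it lies under the bracket's hole. Axes as carrier_mid.
- lock_hole (a point): Centre of the 11 mm, slightly chamfered hole in the fixed steel bracket, at the top face of its plate (28 x 28 x 6 mm), 40 mm above the desk. The lock pin goes straight down through it and the lug until its collar sits on this plate. x axis along the rail in the stowing direction, z up.
- pin_grip (a point): On the axis of the loose steel lock pin, in its square grip (14 x 14 mm, faces along this point's x and y), which reaches 15 mm above and 19 mm below this point. The pin's collar underside is 22 mm below it, the coned tip of the 8 mm shank 50 mm below. At the start the pin stands in its block, this point 56 mm above the desk.
- pin_collar (a point): Centre of the underside of the pin's collar (20 mm across, 3 mm thick), on the pin's axis; z axis along the pin, up when it stands.
- park_hole (a point): Mouth of the 11 mm hole, 30 mm deep, in the 40 x 40 x 34 mm steel block (0.4 kg, loose) that stands on the desk and holds the lock pin at the start.
- bottle_1 (a point): Centre (half-way up, 38 mm above its base) of nail-polish bottle 1: a square glass body 26 x 26 mm, 38 mm high, under a round upright cap 16 mm across from 40 to 76 mm above the base; 45 g. Absent in some starts. z axis along the bottle, up when it stands.
- bottle_2 (a point): Centre (half-way up, 38 mm above its base) of nail-polish bottle 2: a square glass body 26 x 26 mm, 38 mm high, under a round upright cap 16 mm across from 40 to 76 mm above the base; 45 g. Absent in some starts. z axis along the bottle, up when it stands.
- bottle_3 (a point): Centre (half-way up, 38 mm above its base) of nail-polish bottle 3: a square glass body 26 x 26 mm, 38 mm high, under a round upright cap 16 mm across from 40 to 76 mm above the base; 45 g. Absent in some starts. z axis along the bottle, up when it stands.
- bottle_4 (a point): Centre (half-way up, 38 mm above its base) of nail-polish bottle 4: a square glass body 26 x 26 mm, 38 mm high, under a round upright cap 16 mm across from 40 to 76 mm above the base; 45 g. Absent in some starts. z axis along the bottle, up when it stands.
- cream_pot: Bystander: round cream pot, 91 mm across, 44 mm high, origin under its centre. Leave it.
- strap_roll: Bystander: black rolled strap, 43 mm across, 38 mm high, origin under its centre. Leave it.
- brown_bottle: Bystander: brown bottle with a white cap, 48 mm across, 84 mm high, origin under its centre. Leave it.

How it is judged:
On the way, in this order (a step that is already met when the one before it is completed fails the run):
1. the plunger stays up in its rest notch with the knob let go, the carrier still at the loading station (value of joint plunger above 0.009 m and value of joint knob above 0.75 rad and contact force between the fingers and plunger below 0.05 N and value of joint carrier below 0.006 m), for 0.3 s.
2. the carrier stands in the stowing station's detent with the plunger still in its rest notch (value of joint carrier between 0.0725 and 0.0775 m and value of joint plunger above 0.009 m and value of joint knob above 0.75 rad), for 0.3 s.
At the end, for the whole second after the job is handed in: Carrier at 75 mm (within 2.5), plunger under 3 mm of lift with the knob within 0.35 rad of untwisted, lock pin upright with its collar within 6 mm of the top of the bracket's hole, every bottle present upright (0.2 rad) on the floor of a pocket (value of joint carrier between 0.0725 and 0.0775 m and value of joint plunger below 0.003 m and value of joint knob below 0.35 rad and distance between pin_collar and lock_hole below 0.006 m and angle between each of pin_collar, bottle_1, bottle_2, bottle_3, bottle_4's own z axis and vertical below 0.2 rad and x of bottle_1 in the frame of carrier_mid between -0.038 and 0.038 m and y of bottle_1 in the frame of carrier_mid between -0.038 and 0.038 m and z of each of bottle_1, bottle_2, bottle_3, bottle_4 in the frame of carrier_mid below 0.047 m and x of bottle_2 in the frame of carrier_mid between -0.038 and 0.038 m and y of bottle_2 in the frame of carrier_mid between -0.038 and 0.038 m and x of bottle_3 in the frame of carrier_mid between -0.038 and 0.038 m and y of bottle_3 in the frame of carrier_mid between -0.038 and 0.038 m and x of bottle_4 in the frame of carrier_mid between -0.038 and 0.038 m and y of bottle_4 in the frame of carrier_mid between -0.038 and 0.038 m); the robot touches nothing.
It fails at once if the cream pot is moved more than 3 cm (distance of cream_pot from where it was at the start of the episode above 0.03 m).
It fails at once if the strap roll is moved more than 3 cm (distance of strap_roll from where it was at the start of the episode above 0.03 m).
It fails at once if the brown bottle is moved more than 3 cm (distance of brown_bottle from where it was at the start of the episode above 0.03 m).
Of polish_1, polish_2, polish_3, polish_4 only 2 to 4 are there at a start; the rules pass over those that are not, and their reading is None.
At some moment in a run one of pin_block may be knocked a few centimetres aside while the robot is not near it.
It also fails if it takes over 210 s, if anything falls off the work surface, if the arm or the gripper's body presses on something with over 40 N, if the wrist force passes 120 N, or if a joint passes its speed limit or range.

## Robot

A 7-joint arm with a two-finger parallel gripper is mounted at the origin on the work surface; the furniture and walls round the work are solid. World frame = base frame: x ahead of the robot, y to its left, z up, the work surface at z = 0. Lengths are in m, angles in rad, forces in N, time in s.
With the tool pointing down it reaches from about 0.425 to 0.875 m from the base axis. Payload 4.7 kg.
Tool frame: the origin (TCP) lies between the finger pads; the fingertips stand 14 mm ahead of it and the grasp point (between the pads) lies 5 mm behind it; z points along the fingers, y is the line along which they close (so a half turn about z gives the same grasp; the last joint's range is limited). The gripper opens to 87 mm and grips with 3 to 60 N. Pads are 19 mm wide; open, the fingers measure 117 mm over their backs; the gripper's body (75 mm by 190 mm) begins 51 mm behind the grasp point.
Start: joints at [1.228, 0.321, -0.07, 1.45, 0.023, 1.371, -0.057], TCP at [0.227, -0.609, 0.237] pointing down, gripper open.
Joint ranges: [-2.86, 2.86], [-0.3, 2.09], [-1.38, 1.24], [0.06, 2.45], [-1.56, 4.7], [0.09, 2.05], [-2.69, 2.69]. Speed limits (rad/s): [2.57, 2.57, 3.14, 3.14, 3.14, 3.14, 3.14].

## Interface

Orientations are given as a rotation vector (axis times angle).
In Python, from bench import ctrl gives the robot as it stands.
- The arm moves only by the tool step_arm, never from a script. Its argument "commands" is a list of rows, each an object with "travel": the shift along the tool's x, y, z in m, a list of three; "turn": the turn, a rotation vector about the tool's x, y, z in degrees, a list of three. A call has 1 to 5 rows; each row is the pose to reach, as a shift and turn from the pose commanded when the call began, along the tool's axes at that moment; what a row does not reach only later rows make up. A row lasts 1/10 s, in which the tool goes at most 50 mm and 8.59 degrees, less where a joint would pass 70% of its speed; a pose out of reach is approached as far as the arm can. A call with a gripper value outside its range is refused whole. "gripper" is the opening, from 0 (shut) to 1 (fully open), set as the call begins (left out, the last holds). The fingers move at their own pace and stop on an object; "force" is the grip in N (left out, the last holds). Time passes only in rows, so rows that repeat a pose let the fingers close. It gives the time, the measured TCP pose, the force, the opening and the grip force at its end, in the units of the state.
- ctrl.get_state(): the state, without advancing time (a new reading comes with each control period).
- ctrl.get_image(name): name is "scene" or "top" or "wrist"; returns the picture (480x640x3 uint8, red, green, blue); there is no depth.
- ctrl.camera_model(name): a dict with "fx", "fy", "cx", "cy" (pixels), "R" (3x3) and "t" (3): a world point X has camera coordinates R X + t; the wrist camera has in their place "T_tool_cam" (4x4, takes a point from camera to tool coordinates, whose origin is the TCP and whose axes are the flange's). Camera axes: x right, y down, z forward; pixel columns grow to the right and rows downward; lengths in m; the calibration is good to about 2 mm. A picture is of the moment at which its call begins: read the wrist's pose just before it. camera_model takes no time and is no camera call.
- ctrl.close_job(): hands the job in; it is judged then, once.
The state is a dict: "time": time; "joint_positions": joint angles; "qd": joint speeds; "joint_torque": joint torques, N m; "position": TCP position; "tool_rot": TCP orientation; "ft_force": force on the tool from outside, world axes, zero at the start; "torque": the same for the moment, N m; "grip_width": opening from 0.0 (shut) to 1.0 (fully open); "grip_force": force on a finger pad.
Only numpy, scipy, OpenCV 4.12 (cv2) and the standard library are available. Lean on these libraries where they do the work, as an engineer would, in place of code of your own. Each camera call takes 0.05 s, during which the arm holds its last target. There are 200 camera calls.

## Working session

There is one attempt and no reset: what is moved stays moved. The work goes in short steps, Python scripts to look and compute and a tool call to move; the robot and the scene stay as the last step left them, time stands still between calls to the robot, and variables do not carry over. Pictures are saved under pics/ and viewed, at most 14 in all, crops included, and the job is handed in when it is done.

Besides the shell and the picture viewer there is one more tool, called after "Call:" as name(argument=value, ...) on one line, values as JSON. step_arm: Moves the arm, as the interface text tells. Its arguments: {"type":"object","properties":{"commands":{"type":"array"},"gripper":{"type":"number"},"force":{"type":"number"}},"required":["commands"]}

```bash
mkdir -p pics; ls; python3 - <<'E'
from bench import ctrl
import cv2
for n in ("scene","top"):
    im=ctrl.get_image(n); cv2.imwrite(f"pics/{n}0.png",im[:,:,::-1])
    m=ctrl.camera_model(n); print(n,m)
print(ctrl.camera_model("wrist"))
print(ctrl.get_state())
E
```

```text
pics
scene {'fx': 508.4446535024427, 'fy': 508.4446535024427, 'cx': 314.9441191976717, 'cy': 241.44508622536407, 'R': array([[ 0.26424166,  0.96418409,  0.02292142],
       [ 0.48906056, -0.11347093, -0.86483763],
       [-0.83126176,  0.23973609, -0.50152815]]), 't': array([-0.48684663, -0.08390384,  1.2594976 ])}
top {'fx': 448.17116843886987, 'fy': 448.17116843886987, 'cx': 326.3497717553354, 'cy': 232.6706846188206, 'R': array([[-0.01847326, -0.99964889, -0.0189957 ],
       [-0.99933816,  0.01905632, -0.03098538],
       [ 0.03133649,  0.01841073, -0.99933932]]), 't': array([0.40851224, 0.41167825, 0.88592448])}
{'fx': 390.1110928446928, 'fy': 390.1110928446928, 'cx': 314.42897616267265, 'cy': 242.94940923007476, 'T_tool_cam': array([[-2.00297167e-04, -9.70095262e-01, -2.42724416e-01,
         6.56370851e-02],
       [ 9.99999531e-01, -4.24314258e-04,  8.70650682e-04,
        -1.76229896e-04],
       [-9.47605532e-04, -2.42724128e-01,  9.70094892e-01,
        -1.47407510e-01],
       [ 0.00000000e+00,  0.00000000e+00,  0.00000000e+00,
         1.00000000e+00]])}
{'time': 0.1, 'joint_positions': array([ 1.22810504,  0.32174713, -0.07011119,  1.45155746,  0.02260178,
        1.37078626, -0.05689078]), 'qd': array([-1.20947230e-03, -1.05520459e-03,  5.29010648e-04, -1.68887378e-03,
       -1.14888502e-03,  1.42038656e-03, -6.45293755e-06]), 'joint_torque': array([-3.13615074e-04, -4.92572916e+01, -4.05928642e-01, -3.13399386e+01,
       -6.40863832e-02,  3.95029667e-02,  8.27319218e-05]), 'position': array([ 0.22683174, -0.60863522,  0.23556995]), 'tool_rot': array([-3.09007718e+00, -5.57279576e-01,  6.09237993e-04]), 'ft_force': array([-0.44932949,  0.24308054, -0.14168122]), 'torque': array([-0.02175654,  0.00062775, -0.05021793]), 'grip_force': 0.0, 'grip_width': 0.9975219287033323}
```

View pics/scene0.png

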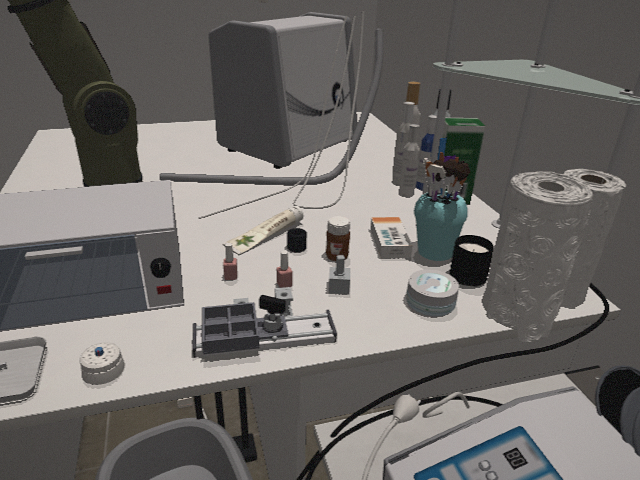

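View pics/top0.png

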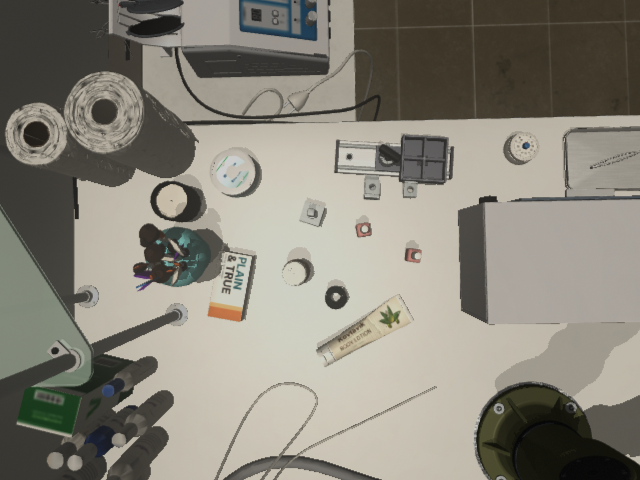

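The scene picture shows two polish bottles at (230,265) and (284,275), the pin block at (340,275), and the carrier at (230,328) with the knob at (272,303). In the top picture the bottles are at (363,229) and (413,255), the pin at (313,211), the tray at (425,160), the knob at (388,155), the bracket at (372,187) and the lug at (409,188). The oven is to the right, from column 460.

```bash
cat > h.py <<'E'
import numpy as np, cv2
from bench import ctrl
from scipy.spatial.transform import Rotation as Ro
def cam(name, s=None):
    """K, R(world->cam), t"""
    m=ctrl.camera_model(name)
    K=np.array([[m['fx'],0,m['cx']],[0,m['fy'],m['cy']],[0,0,1]])
    if name!='wrist': return K,np.array(m['R']),np.array(m['t'])
    T=np.eye(4); T[:3,:3]=Ro.from_rotvec(s['tool_rot']).as_matrix(); T[:3,3]=s['position']
    W=np.linalg.inv(T@m['T_tool_cam']); return K,W[:3,:3],W[:3,3]
def onplane(c,uv,z):
    K,R,t=c; o=-R.T@t; d=R.T@np.linalg.inv(K)@[uv[0],uv[1],1]
    return o+d*(z-o[2])/d[2]
def tri(obs):
    """obs: list of (cam,uv): least-squares ray intersection, residual"""
    A=np.zeros((3,3));b=np.zeros(3);L=[]
    for (K,R,t),uv in obs:
        o=-R.T@t; d=R.T@np.linalg.inv(K)@[uv[0],uv[1],1]; d/=np.linalg.norm(d)
        P=np.eye(3)-np.outer(d,d); A+=P;b+=P@o;L.append((P,o))
    x=np.linalg.solve(A,b); return x,max(np.linalg.norm(P@(x-o)) for P,o in L)
def proj(c,X):
    K,R,t=c; p=K@(R@np.array(X)+t); return p[:2]/p[2]
def snap(tag):
    import pickle
    s=ctrl.get_state(); im=ctrl.get_image('wrist'); pickle.dump(s,open(f'{tag}.pkl','wb'))
    cv2.imwrite(f'pics/{tag}_raw.png',im[:,:,::-1]); return s,im
def load(tag):
    import pickle; return cam('wrist',pickle.load(open(f'{tag}.pkl','rb')))
E
python3 - <<'E'
from h import *
t=cam('top'); np.set_printoptions(precision=4,suppress=True)
for n,uv,z in [('botB',(362,228),.076),('botA',(413,252),.076),('pin',(313,211),.07),('tray',(425,160),.042),('knob',(388,155),.078),('brk',(372,187),.04),('lug',(409,188),.03),('railend',(336,157),.014),('railR',(450,161),.014),('brown',(293,270),.084),('cream',(235,170),.044),('oven',(460,320),.15),('oven2',(460,195),.15)]:
    print(n,onplane(t,uv,z))
E
```

```text
botB [0.4246 0.3334 0.076 ]
botA [0.3785 0.2404 0.076 ]
pin [0.4584 0.4238 0.07  ]
tray [0.555  0.2071 0.042 ]
knob [0.559  0.2825 0.078 ]
brk [0.5051 0.3102 0.04  ]
lug [0.5029 0.2372 0.03  ]
railend [0.5702 0.3785 0.014 ]
railR [0.5572 0.1519 0.014 ]
brown [0.3497 0.4617 0.084 ]
cream [0.5432 0.5751 0.044 ]
oven [0.2649 0.1779 0.15  ]
oven2 [0.474  0.1721 0.15  ]
```

```bash
python3 - <<'E'
from h import *
t=cam('top');s=cam('scene'); np.set_printoptions(precision=4,suppress=True)
print(tri([(t,(489,323)),(s,(172,182))]),tri([(t,(489,200)),(s,(178,232))]),onplane(t,(460,208),0))
im=ctrl.get_image('scene'); 
cv2.imwrite('pics/ov.png',cv2.resize(im[150:370,0:360,::-1],None,fx=2.2,fy=2.2,interpolation=cv2.INTER_CUBIC))
E
```

```text
(array([0.2627, 0.1381, 0.1679]), np.float64(0.002035873743768777)) (array([0.4638, 0.1368, 0.1668]), np.float64(0.006813004215058599)) [0.4642 0.1307 0.    ]
```

View pics/ov.png

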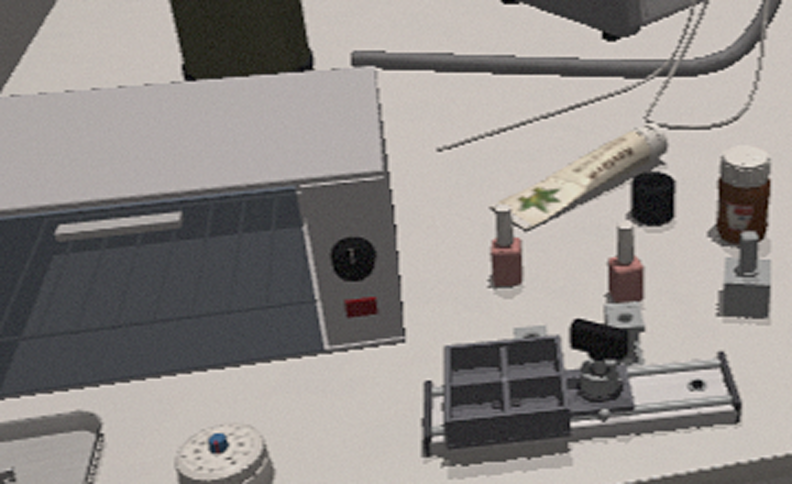

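The crop shows that the oven ends at y≈0.137 with its top at 0.168. I'll raise the arm and swing it round on an arc.

Call:
step_arm(commands=[{"travel": [0, 0, -0.05], "turn": [0, 0, 0]}, {"travel": [0, 0, -0.1], "turn": [0, 0, 0]}, {"travel": [0, 0, -0.15], "turn": [0, 0, 0]}, {"travel": [0, 0, -0.15], "turn": [0, 0, 0]}])

```text
time: 0.55
position: [0.2279, -0.611, 0.3953]
tool_rot: [3.079, 0.555, 0.004]
ft_force: [0.3, -0.1, -0.9]
grip_width: 1.002
grip_force: 0.0
```

Call:
step_arm(commands=[{"travel": [0.0476, -0.0017, 0], "turn": [0, 0, -4.2]}, {"travel": [0.095, -0.007, 0], "turn": [0, 0, -8.4]}, {"travel": [0.1418, -0.0157, 0], "turn": [0, 0, -12.6]}, {"travel": [0.1879, -0.0277, 0], "turn": [0, 0, -16.8]}, {"travel": [0.2329, -0.0432, 0], "turn": [0, 0, -21]}])

```text
time: 1.05
position: [0.4316, -0.4861, 0.3858]
tool_rot: [-2.936, -1.116, 0.0]
ft_force: [0.6, -1.0, 0.3]
grip_width: 1.001
grip_force: 0.0
```

Call:
step_arm(commands=[{"travel": [0.0476, -0.0017, 0], "turn": [0, 0, -4.2]}, {"travel": [0.095, -0.007, 0], "turn": [0, 0, -8.4]}, {"travel": [0.1418, -0.0157, 0], "turn": [0, 0, -12.6]}, {"travel": [0.1879, -0.0277, 0], "turn": [0, 0, -16.8]}, {"travel": [0.2329, -0.0432, 0], "turn": [0, 0, -21]}])

```text
time: 1.55
position: [0.5771, -0.2991, 0.3858]
tool_rot: [-2.684, -1.632, 0.001]
ft_force: [0.2, -0.1, -0.3]
grip_width: 0.997
grip_force: 0.0
```

Call:
step_arm(commands=[{"travel": [0.0476, -0.0017, 0], "turn": [0, 0, -4.2]}, {"travel": [0.095, -0.007, 0], "turn": [0, 0, -8.4]}, {"travel": [0.1418, -0.0157, 0], "turn": [0, 0, -12.6]}, {"travel": [0.1879, -0.0277, 0], "turn": [0, 0, -16.8]}, {"travel": [0.2329, -0.0432, 0], "turn": [0, 0, -21]}])

```text
time: 2.05
position: [0.6459, -0.0725, 0.3858]
tool_rot: [-2.342, -2.094, 0.001]
ft_force: [-0.1, -0.8, 0.7]
grip_width: 1.001
grip_force: 0.0
```

Call:
step_arm(commands=[{"travel": [0.0476, -0.0017, 0], "turn": [0, 0, -4.2]}, {"travel": [0.095, -0.007, 0], "turn": [0, 0, -8.4]}, {"travel": [0.1418, -0.0157, 0], "turn": [0, 0, -12.6]}, {"travel": [0.1879, -0.0277, 0], "turn": [0, 0, -16.8]}, {"travel": [0.2329, -0.0432, 0], "turn": [0, 0, -21]}])

```text
time: 2.55
position: [0.6289, 0.1638, 0.3858]
tool_rot: [-1.921, -2.485, 0.001]
ft_force: [0.4, 0.2, -0.8]
grip_width: 1.004
grip_force: 0.0
```

Call:
step_arm(commands=[{"travel": [0.0476, -0.0017, 0], "turn": [0, 0, -4.2]}, {"travel": [0.095, -0.007, 0], "turn": [0, 0, -8.4]}, {"travel": [0.1418, -0.0157, 0], "turn": [0, 0, -12.6]}, {"travel": [0.1879, -0.0277, 0], "turn": [0, 0, -16.8]}, {"travel": [0.1879, -0.0277, 0], "turn": [0, 0, -16.8]}])

```text
time: 3.05
position: [0.5491, 0.3455, 0.3866]
tool_rot: [-1.518, -2.745, -0.003]
ft_force: [-0.2, -1.1, 1.2]
grip_width: 1.0
grip_force: 0.0
```

```bash
cat > go.py <<'E'
# usage: go.py x y z yaw_deg -> travel/turn from the measured pose, direct
import sys; from h import *
def go(x,y,z,yaw,s=None):
    s=s or ctrl.get_state(); R0=Ro.from_rotvec(s['tool_rot']); 
    R1=Ro.from_euler('z',yaw,degrees=True)*Ro.from_rotvec([np.pi,0,0])
    tv=R0.inv().apply(np.array([x,y,z])-s['position']); rv=(R0.inv()*R1).as_rotvec(degrees=True)
    return tv,rv
if __name__=='__main__':
    tv,rv=go(*map(float,sys.argv[1:5])); n=max(np.linalg.norm(tv)/.05,np.linalg.norm(rv)/8.59)
    print('travel',tv.round(4).tolist(),'turn',rv.round(2).tolist(),'rows>=%.1f'%n)
E
python3 go.py .47 .31 .33 90
```

```text
travel [0.0117, -0.0858, 0.0567] turn [-0.11, -0.29, 32.13] rows>=3.7
```

Call:
step_arm(commands=[{"travel": [0.003, -0.0215, 0.0142], "turn": [0, 0, 8]}, {"travel": [0.006, -0.043, 0.0284], "turn": [0, 0, 16]}, {"travel": [0.009, -0.064, 0.0426], "turn": [0, 0, 24.1]}, {"travel": [0.0117, -0.0858, 0.0567], "turn": [-0.1, -0.3, 32.1]}, {"travel": [0.0117, -0.0858, 0.0567], "turn": [-0.1, -0.3, 32.1]}])

```text
time: 3.55
position: [0.4733, 0.3012, 0.3279]
tool_rot: [2.235, 2.199, -0.009]
ft_force: [0.0, -0.2, -0.3]
grip_width: 1.0
grip_force: 0.0
```

```bash
python3 - <<'E'
from h import *
s,im=snap('w1'); print(s['position'],s['tool_rot'])
c=cam('wrist',s)
P=[proj(c,p) for p in [(.425,.333,.076),(.38,.24,.076),(.458,.424,.07),(.555,.207,.042),(.559,.2825,.078)]]
print(np.round(P))
cv2.imwrite('pics/w1.png',cv2.resize(im[:,:,::-1],(800,600)))
E
```

```text
[0.47327312 0.3012271  0.32790812] [ 2.23451777  2.19928395 -0.00921064]
[[266. 178.]
 [229. 267.]
 [297.  82.]
 [385. 282.]
 [397. 226.]]
```

View pics/w1.png

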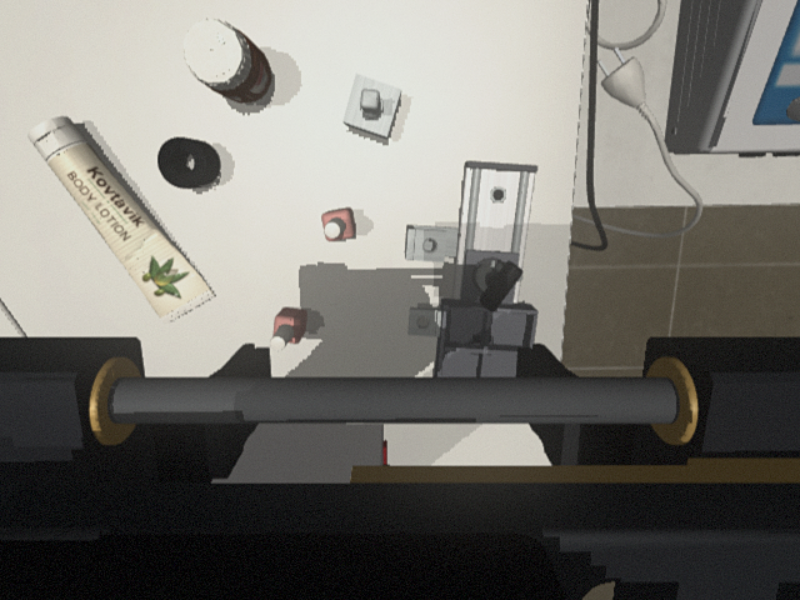

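The wrist view (800x600) shows bottle caps at (333,229) and (279,342), the pin grip at (370,100), the bracket hole at (429,245), the lug hole at (423,322), the knob at (500,285) and the far rail hole at (498,194). I'll take a second view from further back and lower.

```bash
python3 go.py .48 .215 .29 90
```

```text
travel [-0.0865, 0.0058, 0.0399] turn [0.17, 0.38, -0.77] rows>=1.9
```

Call:
step_arm(commands=[{"travel": [-0.043, 0.003, 0.02], "turn": [0, 0, 0]}, {"travel": [-0.0865, 0.0058, 0.04], "turn": [0.2, 0.4, -0.8]}, {"travel": [-0.0865, 0.0058, 0.04], "turn": [0.2, 0.4, -0.8]}, {"travel": [-0.0865, 0.0058, 0.04], "turn": [0.2, 0.4, -0.8]}, {"travel": [-0.0865, 0.0058, 0.04], "turn": [0.2, 0.4, -0.8]}])

```text
time: 4.1
position: [0.4815, 0.2175, 0.2913]
tool_rot: [-2.218, -2.221, -0.006]
ft_force: [0.1, -0.7, 0.3]
grip_width: 1.002
grip_force: 0.0
```

```bash
python3 - <<'E'
from h import *
s,im=snap('w2'); print(s['position'],s['tool_rot'])
cv2.imwrite('pics/w2.png',cv2.resize(im[:300,120:520,::-1],(800,600),interpolation=cv2.INTER_CUBIC))
E
```

```text
[0.48152424 0.21746234 0.29131113] [-2.21833605 -2.22127119 -0.00595476]
```

View pics/w2.png

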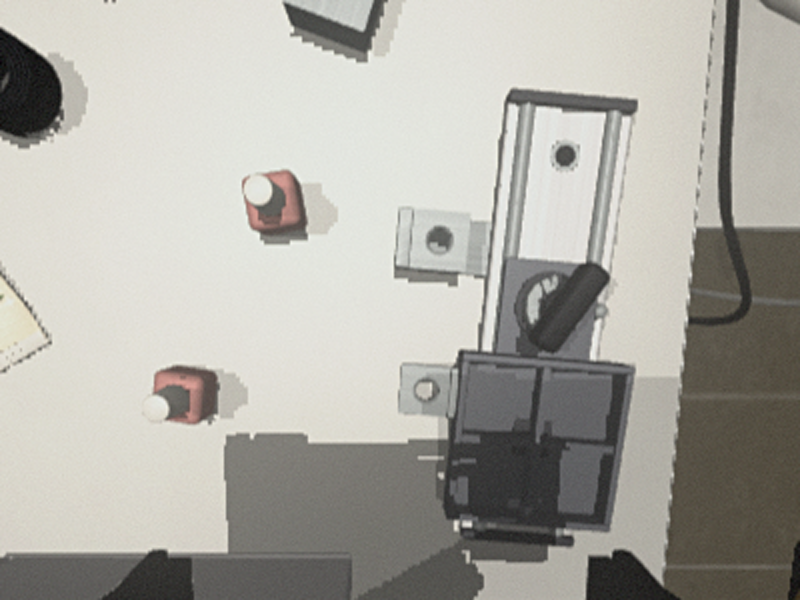

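The second view (scaled 2x from (120,0)) shows caps at (259,190) and (156,408), the bracket hole at (440,238), the lug hole at (426,389), the rail hole at (565,155) and the knob bar running from (540,335) to (597,277). The tray corners are at (462,352), (635,365), (610,528) and (446,517).

```bash
python3 - <<'E'
from h import *
np.set_printoptions(precision=4,suppress=True)
a,b,t=load('w1'),load('w2'),cam('top')
A=lambda u,v:(u*.8,v*.8); B=lambda u,v:(120+u/2,v/2)
for n,p,q in [('capB',(334,229),(259,190)),('capA',(279,342),(156,408)),('brk',(429,245),(440,238)),('lug',(423,322),(426,389)),('rail',(498,194),(565,155)),('knob',(501,287),(571,306))]:
    x,r=tri([(a,A(*p)),(b,B(*q))]); print(n,x,r)
for n,p,z in [('c1',(462,352),.042),('c2',(635,365),.042),('c3',(610,528),.042),('c4',(446,517),.042),('brk',(440,238),.04),('lug',(426,389),.03),('rail',(565,155),.014),('knobtopA',(542,338),.078),('knobtopB',(600,275),.078),('capB',(259,190),.076),('capA',(156,408),.076)]: print(n,onplane(b,B(*p),z))
E
```

```text
capB [0.4243 0.3275 0.0707] 0.0006443356850257066
capA [0.3717 0.2301 0.0707] 0.0006299324617125638
brk [0.5059 0.3091 0.0408] 0.0005148101243406926
lug [0.5008 0.2343 0.03  ] 0.0002008357742530468
rail [0.5712 0.3515 0.0126] 5.6375889541235405e-05
knob [0.5639 0.2774 0.075 ] 0.0004192721555802667
c1 [0.5183 0.2543 0.042 ]
c2 [0.6058 0.2479 0.042 ]
c3 [0.5991 0.162  0.042 ]
c4 [0.5119 0.168  0.042 ]
brk [0.5064 0.3092 0.04  ]
lug [0.501  0.2343 0.03  ]
rail [0.5709 0.3513 0.014 ]
knobtopA [0.5512 0.2632 0.078 ]
knobtopB [0.5758 0.291  0.078 ]
capB [0.4245 0.3268 0.076 ]
capA [0.3726 0.2307 0.076 ]
```

Rail heading is ≈85.7°. The knob measured at (0.564,0.2775) agrees with tray centre + 70 mm, and the heights match the text.

```bash
python3 go.py .564 .2777 .13 55.7
```

```text
travel [0.059, 0.0827, 0.1617] turn [-0.01, -0.25, 34.42] rows>=4.0
```

Call:
step_arm(commands=[{"travel": [0.0147, 0.0206, 0.03], "turn": [0, 0, 8]}, {"travel": [0.03, 0.0412, 0.065], "turn": [0, 0, 16]}, {"travel": [0.0442, 0.062, 0.1], "turn": [0, 0, 24]}, {"travel": [0.059, 0.0827, 0.135], "turn": [0, 0, 32]}, {"travel": [0.059, 0.0827, 0.1617], "turn": [0, -0.2, 34.4]}], gripper=0.6, force=40)

```text
time: 4.65
position: [0.5646, 0.2787, 0.1263]
tool_rot: [-2.778, -1.462, 0.002]
ft_force: [-0.5, -0.0, -0.5]
grip_width: 0.646
grip_force: 0.0
```

```bash
python3 - <<'E'
from h import *
s,im=snap('w3'); print(s['position'],s['tool_rot'])
print(proj(cam('wrist',s),(.564,.2777,.078)))
cv2.imwrite('pics/w3.png',im[:,:,::-1])
E
python3 go.py .564 .2777 .062 55.7
```

```text
[0.56458838 0.27873771 0.12628594] [-2.77768413e+00 -1.46192566e+00  1.78878664e-03]
[315.1894921  275.84333198]
travel [0.0028, 0.0022, 0.0598] turn [-0.39, 0.4, -0.15] rows>=1.2
```

View pics/w3.png

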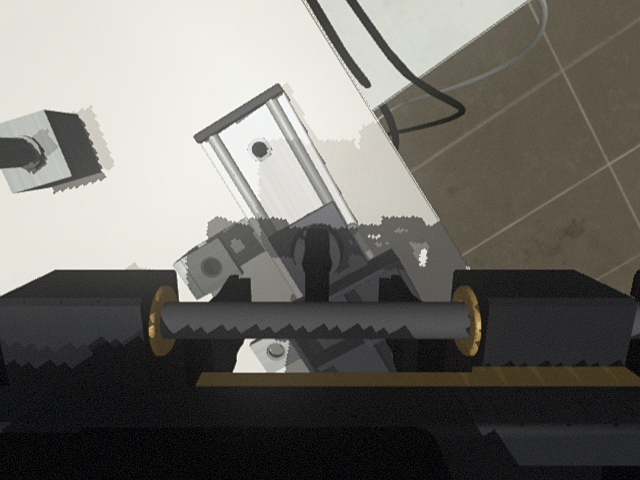

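The view shows the bar upright in the image at u≈316, midway between the fingers and aligned with them. I'll descend and grip.

Call:
step_arm(commands=[{"travel": [0.0, 0.0, 0.03], "turn": [0, 0, 0]}, {"travel": [0.0, 0.0, 0.064], "turn": [0, 0, 0]}, {"travel": [0, 0, 0.064], "turn": [0, 0, 0]}, {"travel": [0, 0, 0.064], "turn": [0, 0, 0]}])

```text
time: 5.1
position: [0.5635, 0.2762, 0.0657]
tool_rot: [-2.778, -1.466, 0.002]
ft_force: [0.7, -0.9, 0.4]
grip_width: 0.602
grip_force: 0.0
```

```bash
python3 go.py .564 .2777 .062 55.7; python3 -c "
from h import *
print(ctrl.get_state()['position'])"
```

```text
travel [0.0015, -0.0004, 0.0037] turn [-0.06, 0.05, -0.05] rows>=0.1
[0.56347754 0.27621268 0.06574014]
```

Call:
step_arm(commands=[{"travel": [0.0015, 0, 0.0035], "turn": [0, 0, 0]}, {"travel": [0.0015, 0, 0.0035], "turn": [0, 0, 0]}, {"travel": [0.0015, 0, 0.0035], "turn": [0, 0, 0]}, {"travel": [0.0015, 0, 0.0035], "turn": [0, 0, 0]}, {"travel": [0.0015, 0, 0.0035], "turn": [0, 0, 0]}], gripper=0.0, force=40)

```text
time: 5.6
position: [0.5644, 0.2763, 0.0616]
tool_rot: [2.78, 1.464, -0.002]
ft_force: [0.4, 0.4, 0.5]
grip_width: 0.227
grip_force: 0.0
```

Call:
step_arm(commands=[{"travel": [0, 0, 0], "turn": [0, 0, 0]}, {"travel": [0, 0, 0], "turn": [0, 0, 0]}, {"travel": [0, 0, 0], "turn": [0, 0, 0]}, {"travel": [0, 0, 0], "turn": [0, 0, 0]}, {"travel": [0, 0, 0], "turn": [0, 0, 0]}])

```text
time: 6.1
position: [0.5644, 0.2764, 0.0614]
tool_rot: [2.779, 1.464, -0.002]
ft_force: [-0.5, 0.1, 2.9]
grip_width: 0.171
grip_force: 40.0
```

Call:
step_arm(commands=[{"travel": [0, 0, -0.004], "turn": [0, 0, 0]}, {"travel": [0, 0, -0.008], "turn": [0, 0, 0]}, {"travel": [0, 0, -0.013], "turn": [0, 0, 0]}, {"travel": [0, 0, -0.0175], "turn": [0, 0, 0]}, {"travel": [0, 0, -0.0175], "turn": [0, 0, 0]}])

```text
time: 6.6
position: [0.564, 0.2761, 0.0788]
tool_rot: [2.78, 1.464, -0.004]
ft_force: [2.5, 1.9, -8.9]
grip_width: 0.167
grip_force: 40.0
```

Call:
step_arm(commands=[{"travel": [0, 0, 0], "turn": [0, 0, -7]}, {"travel": [0, 0, 0], "turn": [0, 0, -14]}, {"travel": [0, 0, 0], "turn": [0, 0, -21]}, {"travel": [0, 0, 0], "turn": [0, 0, -28]}, {"travel": [0, 0, 0], "turn": [0, 0, -35]}])

```text
time: 7.1
position: [0.5645, 0.2759, 0.0784]
tool_rot: [2.206, 2.237, -0.003]
ft_force: [3.2, 0.9, -10.2]
grip_width: 0.164
grip_force: 40.0
```

Call:
step_arm(commands=[{"travel": [0, 0, 0], "turn": [0, 0, -7]}, {"travel": [0, 0, 0], "turn": [0, 0, -14]}, {"travel": [0, 0, 0], "turn": [0, 0, -21]}, {"travel": [0, 0, 0], "turn": [0, 0, -25.5]}, {"travel": [0, 0, 0], "turn": [0, 0, -25.5]}])

```text
time: 7.6
position: [0.5648, 0.276, 0.0785]
tool_rot: [-1.664, -2.664, 0.002]
ft_force: [3.6, 1.3, -9.8]
grip_width: 0.162
grip_force: 40.0
```

Call:
step_arm(commands=[{"travel": [0, 0, 0], "turn": [0, 0, 0]}, {"travel": [0, 0, 0], "turn": [0, 0, 0]}, {"travel": [0, 0, 0.002], "turn": [0, 0, 0]}, {"travel": [0, 0, 0.004], "turn": [0, 0, 0]}, {"travel": [0, 0, 0.005], "turn": [0, 0, 0]}])

```text
time: 8.1
position: [0.5647, 0.2761, 0.0737]
tool_rot: [1.664, 2.664, -0.002]
ft_force: [5.0, 0.5, -6.1]
grip_width: 0.168
grip_force: 40.0
```

Call:
step_arm(commands=[{"travel": [0, 0, 0.001], "turn": [0, 0, 0]}, {"travel": [0, 0, 0.001], "turn": [0, 0, 0]}, {"travel": [0, 0, 0.001], "turn": [0, 0, 0]}])

```text
time: 8.4
position: [0.5647, 0.2763, 0.0733]
tool_rot: [1.664, 2.664, -0.002]
ft_force: [3.6, -2.0, -2.5]
grip_width: 0.164
grip_force: 40.0
```

Call:
step_arm(commands=[{"travel": [0, 0, 0.0005], "turn": [0, 0, 0]}, {"travel": [0, 0, 0.0005], "turn": [0, 0, 0]}, {"travel": [0, 0, 0.0005], "turn": [0, 0, 0]}])

```text
time: 8.7
position: [0.5648, 0.2764, 0.073]
tool_rot: [1.664, 2.664, -0.001]
ft_force: [3.7, -1.9, 3.5]
grip_width: 0.163
grip_force: 40.0
```

The lug sits in the notch: it's up 11.6 mm and the force reverses. I'll release and lift straight up.

Call:
step_arm(commands=[{"travel": [0, 0, 0], "turn": [0, 0, 0]}, {"travel": [0, 0, 0], "turn": [0, 0, 0]}, {"travel": [0, 0, 0], "turn": [0, 0, 0]}, {"travel": [0, 0, 0], "turn": [0, 0, 0]}, {"travel": [0, 0, 0], "turn": [0, 0, 0]}], gripper=0.45)

```text
time: 9.2
position: [0.5633, 0.2767, 0.0716]
tool_rot: [-1.662, -2.664, 0.004]
ft_force: [-0.5, -0.2, -0.1]
grip_width: 0.435
grip_force: 0.0
```

Call:
step_arm(commands=[{"travel": [0, 0, -0.02], "turn": [0, 0, 0]}, {"travel": [0, 0, -0.07], "turn": [0, 0, 0]}, {"travel": [0, 0, -0.12], "turn": [0, 0, 0]}, {"travel": [0, 0, -0.16], "turn": [0, 0, 0]}, {"travel": [0, 0, -0.16], "turn": [0, 0, 0]}])

```text
time: 9.7
position: [0.5666, 0.279, 0.2389]
tool_rot: [1.661, 2.661, 0.012]
ft_force: [0.2, 0.6, -0.5]
grip_width: 0.451
grip_force: 0.0
```

```bash
python3 - <<'E'
from h import *
import numpy as np
print(ctrl.get_state()['position'])
s,im=snap('w4'); im2=ctrl.get_image('scene')
a=cv2.resize(im[160:420,180:480],None,fx=1.3,fy=1.3); b=cv2.resize(im2[280:370,180:350],None,fx=2.35,fy=3.75)
h=min(a.shape[0],b.shape[0]); cv2.imwrite('pics/w4.png',np.hstack([a[:h],b[:h]])[:,:,::-1])
u=np.array([np.cos(np.radians(85.7)),np.sin(np.radians(85.7))]); c=np.array([.5588,.2081])
print(c-u*.044, 'push start', c-u*(.044+.045))
E
python3 go.py .5525 .123 .2 175.7
```

```text
[0.56656331 0.27904487 0.23888127]
[0.55550094 0.16422385] push start [0.55212689 0.11935052]
travel [-0.133, -0.0784, 0.033] turn [-0.02, 0.01, -59.64] rows>=6.9
```

View pics/w4.png

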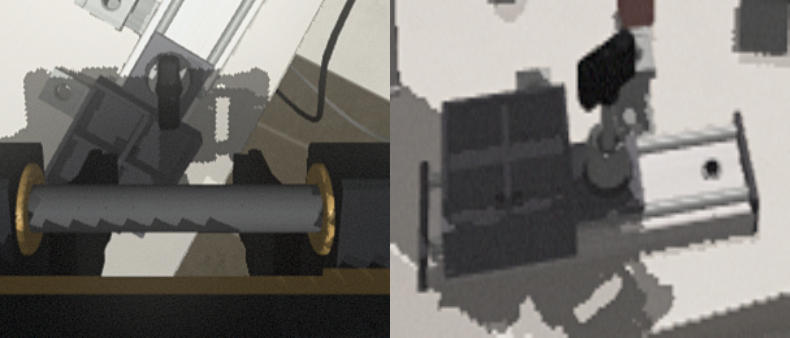

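The knob is up and turned. Next is the push: move behind the rear face with the fingers shut across the rail.

Call:
step_arm(commands=[{"travel": [-0.033, -0.02, 0], "turn": [0, 0, -8.5]}, {"travel": [-0.066, -0.04, 0], "turn": [0, 0, -17]}, {"travel": [-0.099, -0.06, 0], "turn": [0, 0, -25.5]}, {"travel": [-0.133, -0.078, 0], "turn": [0, 0, -34]}, {"travel": [-0.133, -0.078, 0], "turn": [0, 0, -42.5]}], gripper=0.0, force=20)

```text
time: 10.3
position: [0.5524, 0.1149, 0.2295]
tool_rot: [-0.593, -3.08, 0.01]
ft_force: [0.2, -0.2, -0.3]
grip_width: 0.08
grip_force: 0.0
```

Call:
step_arm(commands=[{"travel": [0, 0, 0], "turn": [0, 0, -8.5]}, {"travel": [0, 0, 0], "turn": [0, 0, -17.1]}, {"travel": [0, 0, 0], "turn": [0, 0, -17.1]}, {"travel": [0, 0, 0], "turn": [0, 0, -17.1]}])

```text
time: 10.7
position: [0.552, 0.1225, 0.2309]
tool_rot: [-0.129, -3.135, 0.002]
ft_force: [-0.1, -0.5, 0.6]
grip_width: 0.007
grip_force: 0.0
```

```bash
python3 go.py .5625 .1225 .047 175.7;python3 -c "
from h import *
s=ctrl.get_state();print(s['position'],s['joint_positions'],s['grip_width'])"
```

```text
travel [-0.0112, 0.0011, 0.1838] turn [-0.06, -0.22, -0.41] rows>=3.7
[0.55202474 0.12245934 0.23085728] [ 0.58644218  0.27605611 -0.99792952  1.64381071  0.23585326  1.35544779
  1.0426151 ] 0.0067364576507789
```

Call:
step_arm(commands=[{"travel": [-0.011, 0.001, 0.04], "turn": [0, -0.2, -0.4]}, {"travel": [-0.011, 0.001, 0.08], "turn": [0, -0.2, -0.4]}, {"travel": [-0.011, 0.001, 0.1], "turn": [0, -0.2, -0.4]}, {"travel": [-0.011, 0.001, 0.1], "turn": [0, -0.2, -0.4]}])

```text
time: 11.1
position: [0.5609, 0.1221, 0.1284]
tool_rot: [-0.115, -3.134, 0.003]
ft_force: [-0.0, -0.5, -0.5]
grip_width: 0.005
grip_force: 0.0
```

```bash
python3 go.py .5625 .1225 .047 175.7; python3 - <<'E'
from h import *
s=ctrl.get_state(); print(s['position'],s['joint_positions'])
a=ctrl.get_image('scene')
cv2.imwrite('pics/s5.png',a[:,:,::-1])
E
```

```text
travel [-0.0019, 0.0007, 0.0814] turn [-0.13, -0.29, 0.09] rows>=1.6
[0.56094091 0.12207187 0.128414  ] [ 0.52558372  0.39279153 -0.94832593  1.74577654  0.34189673  1.1858528
  0.97782707]
```

View pics/s5.png

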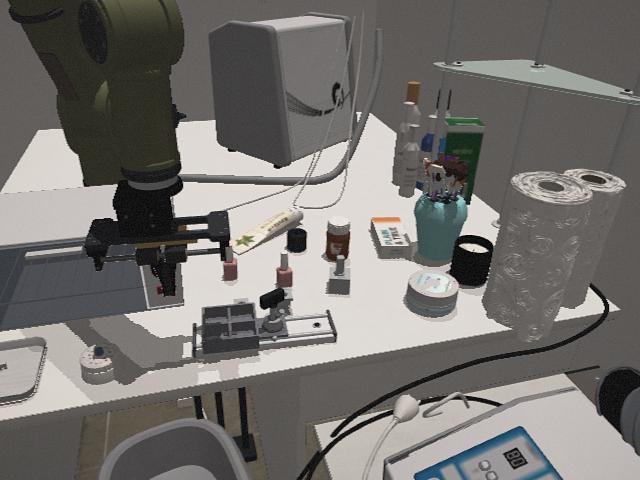

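The scene shows the hand clear in front of the oven, with the wrist links well above it. I'll descend.

Call:
step_arm(commands=[{"travel": [-0.002, 0.001, 0.03], "turn": [0, -0.2, 0]}, {"travel": [-0.002, 0.001, 0.06], "turn": [0, -0.2, 0]}, {"travel": [-0.002, 0.001, 0.08], "turn": [0, -0.2, 0]}, {"travel": [-0.002, 0.001, 0.08], "turn": [0, -0.2, 0]}, {"travel": [-0.002, 0.001, 0.08], "turn": [0, -0.2, 0]}])

```text
time: 11.65
position: [0.5669, 0.1241, 0.0539]
tool_rot: [0.113, 3.132, -0.001]
ft_force: [0.7, -0.4, 0.9]
grip_width: 0.006
grip_force: 0.0
```

Call:
step_arm(commands=[{"travel": [0, 0.005, 0], "turn": [0, 0, 0]}, {"travel": [0, 0.01, 0], "turn": [0, 0, 0]}, {"travel": [0, 0.015, 0], "turn": [0, 0, 0]}, {"travel": [0, 0.02, 0], "turn": [0, 0, 0]}, {"travel": [0, 0.02, 0], "turn": [0, 0, 0]}])

```text
time: 12.15
position: [0.5673, 0.1449, 0.0526]
tool_rot: [0.11, 3.134, -0.001]
ft_force: [-0.5, 0.5, -0.6]
grip_width: 0.004
grip_force: 0.0
```

Call:
step_arm(commands=[{"travel": [0, 0, 0.006], "turn": [0, 0, 0]}, {"travel": [0, 0.003, 0.006], "turn": [0, 0, 0]}, {"travel": [0, 0.005, 0.006], "turn": [0, 0, 0]}, {"travel": [0, 0.005, 0.006], "turn": [0, 0, 0]}])

```text
time: 12.55
position: [0.5676, 0.1489, 0.0462]
tool_rot: [0.112, 3.134, -0.001]
ft_force: [0.0, 0.5, 0.9]
grip_width: 0.003
grip_force: 0.0
```

Call:
step_arm(commands=[{"travel": [0, 0.002, 0], "turn": [0, 0, 0]}, {"travel": [0, 0.004, 0], "turn": [0, 0, 0]}, {"travel": [0, 0.004, 0], "turn": [0, 0, 0]}])

```text
time: 12.85
position: [0.568, 0.1529, 0.0464]
tool_rot: [0.112, 3.134, -0.001]
ft_force: [0.3, -0.4, 0.1]
grip_width: 0.003
grip_force: 0.0
```

Call:
step_arm(commands=[{"travel": [0, 0.002, 0], "turn": [0, 0, 0]}, {"travel": [0, 0.004, 0], "turn": [0, 0, 0]}, {"travel": [0, 0.004, 0], "turn": [0, 0, 0]}])

```text
time: 13.15
position: [0.5682, 0.1539, 0.0462]
tool_rot: [0.115, 3.135, -0.009]
ft_force: [-2.0, -5.1, 4.1]
grip_width: 0.006
grip_force: 2.8
```

Contact is at TCP y≈0.1535, so the carrier will be at 75 mm when y≈0.228.

Call:
step_arm(commands=[{"travel": [0, 0.004, 0], "turn": [0, 0, 0]}, {"travel": [0, 0.008, 0], "turn": [0, 0, 0]}, {"travel": [0, 0.013, 0], "turn": [0, 0, 0]}, {"travel": [0, 0.019, 0], "turn": [0, 0, 0]}, {"travel": [0, 0.025, 0], "turn": [0, 0, 0]}])

```text
time: 13.65
position: [0.5703, 0.1823, 0.0463]
tool_rot: [0.112, 3.134, -0.001]
ft_force: [0.7, -1.1, 0.3]
grip_width: 0.003
grip_force: 0.5
```

Call:
step_arm(commands=[{"travel": [0, 0.006, 0], "turn": [0, 0, 0]}, {"travel": [0, 0.012, 0], "turn": [0, 0, 0]}, {"travel": [0, 0.018, 0], "turn": [0, 0, 0]}, {"travel": [0, 0.024, 0], "turn": [0, 0, 0]}, {"travel": [0, 0.028, 0], "turn": [0, 0, 0]}])

```text
time: 14.15
position: [0.572, 0.2102, 0.0462]
tool_rot: [0.111, 3.134, -0.001]
ft_force: [0.7, -0.4, 0.2]
grip_width: 0.005
grip_force: 0.5
```

```bash
python3 - <<'E'
from h import *
s,im=snap('w6');print(s['position'],s['ft_force'])
a=im[150:400,120:520]; b=cv2.resize(ctrl.get_image('scene')[280:370,180:350],(400,250))
cv2.imwrite('pics/w6.png',np.hstack([a,b])[:,:,::-1])
E
```

```text
[0.57200002 0.21024109 0.04623417] [ 0.73327302 -0.39425703  0.15757382]
```

View pics/w6.png

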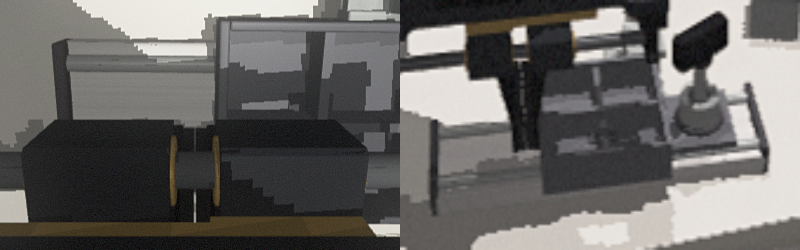

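The views show the fingers on the rear face, the carrier about 57 mm along and the knob still up. The rest I'll push slowly.

Call:
step_arm(commands=[{"travel": [0, 0.003, 0], "turn": [0, 0, 0]}, {"travel": [0, 0.006, 0], "turn": [0, 0, 0]}, {"travel": [0, 0.009, 0], "turn": [0, 0, 0]}, {"travel": [0, 0.012, 0], "turn": [0, 0, 0]}, {"travel": [0, 0.012, 0], "turn": [0, 0, 0]}])

```text
time: 14.75
position: [0.5726, 0.2192, 0.046]
tool_rot: [0.114, 3.136, -0.008]
ft_force: [-2.9, -5.2, 3.0]
grip_width: 0.009
grip_force: 2.6
```

Call:
step_arm(commands=[{"travel": [0, 0.0015, 0], "turn": [0, 0, 0]}, {"travel": [0, 0.003, 0], "turn": [0, 0, 0]}, {"travel": [0, 0.0045, 0], "turn": [0, 0, 0]}, {"travel": [0, 0.0055, 0], "turn": [0, 0, 0]}, {"travel": [0, 0.0055, 0], "turn": [0, 0, 0]}])

```text
time: 15.25
position: [0.5734, 0.2279, 0.0462]
tool_rot: [0.111, 3.134, 0.001]
ft_force: [0.2, 0.4, 0.8]
grip_width: 0.004
grip_force: 0.1
```

Call:
step_arm(commands=[{"travel": [0, 0, 0], "turn": [0, 0, 0]}, {"travel": [0, 0, 0], "turn": [0, 0, 0]}, {"travel": [0, 0, 0], "turn": [0, 0, 0]}, {"travel": [0, 0, 0], "turn": [0, 0, 0]}, {"travel": [0, 0, 0], "turn": [0, 0, 0]}])

```text
time: 15.75
position: [0.5734, 0.2269, 0.0462]
tool_rot: [0.112, 3.134, -0.002]
ft_force: [-0.1, -0.5, -0.1]
grip_width: 0.007
grip_force: 0.0
```

It's in the detent. Back off, lift, and go over the knob at its new place.

Call:
step_arm(commands=[{"travel": [0, -0.01, 0], "turn": [0, 0, 0]}, {"travel": [0, -0.01, -0.04], "turn": [0, 0, 0]}, {"travel": [0, -0.01, -0.08], "turn": [0, 0, 0]}, {"travel": [0, -0.01, -0.12], "turn": [0, 0, 0]}, {"travel": [0, -0.01, -0.12], "turn": [0, 0, 0]}])

```text
time: 16.25
position: [0.575, 0.2182, 0.1722]
tool_rot: [0.113, 3.125, 0.003]
ft_force: [0.2, 0.2, -0.3]
grip_width: 0.005
grip_force: 0.0
```

Call:
step_arm(commands=[{"travel": [0.002, 0.027, 0], "turn": [0, 0, 8]}, {"travel": [0.005, 0.054, 0], "turn": [0, 0, 16]}, {"travel": [0.008, 0.081, 0], "turn": [0, 0, 24]}, {"travel": [0.01, 0.108, 0], "turn": [0, 0, 32]}, {"travel": [0.012, 0.134, 0], "turn": [0, 0, 40]}], gripper=0.6)

```text
time: 16.75
position: [0.5695, 0.3516, 0.1652]
tool_rot: [1.187, 2.903, -0.001]
ft_force: [0.6, -0.7, 0.5]
grip_width: 0.375
grip_force: 0.0
```

Call:
step_arm(commands=[{"travel": [0, 0, 0], "turn": [0, 0, 8]}, {"travel": [0, 0, 0], "turn": [0, 0, 16]}, {"travel": [0, 0, 0], "turn": [0, 0, 20]}, {"travel": [0, 0, 0], "turn": [0, 0, 20]}])

```text
time: 17.15
position: [0.5696, 0.3507, 0.1653]
tool_rot: [1.665, 2.658, 0.001]
ft_force: [0.4, -1.2, 0.5]
grip_width: 0.59
grip_force: 0.0
```

```bash
python3 go.py .5703 .351 .127 116; python3 - <<'E'
from h import *
s,im=snap('w7');print(s['position'])
print(proj(cam('wrist',s),(.5703,.351,.09)))
cv2.imwrite('pics/w7.png',im[:,:,::-1])
E
```

```text
travel [0.0001, 0.0007, 0.0383] turn [0.2, 0.26, -0.13] rows>=0.8
[0.56956099 0.35067368 0.16525517]
[315.84504738 259.05414142]
```

View pics/w7.png

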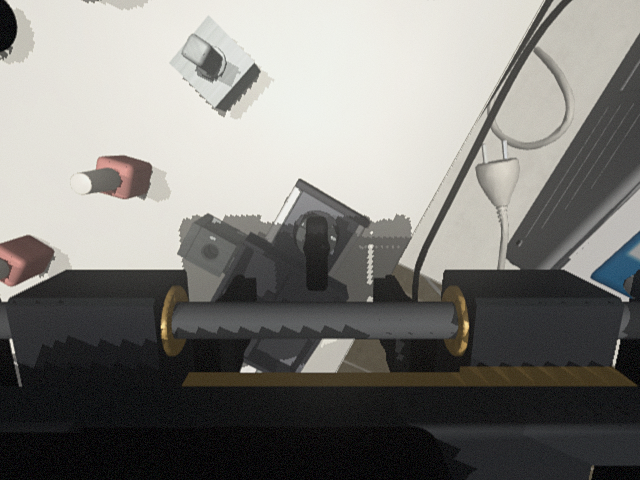

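The bar is at u≈317, upright and centred, and the pin block has not moved. I'll descend and grip.

Call:
step_arm(commands=[{"travel": [0, 0.0005, 0.04], "turn": [0, 0, 0]}, {"travel": [0, 0.0005, 0.075], "turn": [0, 0, 0]}, {"travel": [0, 0.0005, 0.092], "turn": [0.2, 0.2, 0]}, {"travel": [0, 0.0005, 0.092], "turn": [0.2, 0.2, 0]}, {"travel": [0, 0.0005, 0.092], "turn": [0.2, 0.2, 0]}])

```text
time: 17.7
position: [0.5711, 0.3519, 0.0748]
tool_rot: [1.667, 2.662, 0.003]
ft_force: [-0.7, 1.1, 1.2]
grip_width: 0.604
grip_force: 0.0
```

Call:
step_arm(commands=[{"travel": [0, 0, 0], "turn": [0, 0, 0]}, {"travel": [0, 0, 0], "turn": [0, 0, 0]}, {"travel": [0, 0, 0], "turn": [0, 0, 0]}, {"travel": [0, 0, 0], "turn": [0, 0, 0]}, {"travel": [0, 0, 0], "turn": [0, 0, 0]}], gripper=0.0, force=40)

```text
time: 18.2
position: [0.5707, 0.3516, 0.0743]
tool_rot: [1.667, 2.662, 0.001]
ft_force: [-0.1, 0.1, 0.1]
grip_width: 0.233
grip_force: 0.0
```

Call:
step_arm(commands=[{"travel": [0, 0, 0], "turn": [0, 0, 0]}, {"travel": [0, 0, 0], "turn": [0, 0, 0]}, {"travel": [0, 0, 0], "turn": [0, 0, 0]}, {"travel": [0, 0, 0], "turn": [0, 0, 0]}, {"travel": [0, 0, 0], "turn": [0, 0, 0]}])

```text
time: 18.7
position: [0.5708, 0.3517, 0.0742]
tool_rot: [1.667, 2.662, 0.002]
ft_force: [0.3, 0.1, 0.8]
grip_width: 0.164
grip_force: 40.0
```

Call:
step_arm(commands=[{"travel": [0, 0, -0.003], "turn": [0, 0, 0]}, {"travel": [0, 0, -0.0055], "turn": [0, 0, 0]}, {"travel": [0, 0, -0.0055], "turn": [0, 0, 0]}, {"travel": [0, 0, -0.0055], "turn": [0, 0, 0]}])

```text
time: 19.1
position: [0.5705, 0.3514, 0.0787]
tool_rot: [1.667, 2.662, 0.001]
ft_force: [3.7, 2.7, -10.1]
grip_width: 0.166
grip_force: 40.0
```

Call:
step_arm(commands=[{"travel": [0, 0, 0], "turn": [0, 0, 7]}, {"travel": [0, 0, 0], "turn": [0, 0, 14]}, {"travel": [0, 0, 0], "turn": [0, 0, 21]}, {"travel": [0, 0, 0], "turn": [0, 0, 28]}, {"travel": [0, 0, 0], "turn": [0, 0, 35]}])

```text
time: 19.6
position: [0.5704, 0.3513, 0.0788]
tool_rot: [2.396, 2.032, 0.0]
ft_force: [4.2, 2.1, -9.1]
grip_width: 0.166
grip_force: 40.0
```

Call:
step_arm(commands=[{"travel": [0, 0, 0], "turn": [0, 0, 7]}, {"travel": [0, 0, 0], "turn": [0, 0, 14]}, {"travel": [0, 0, 0], "turn": [0, 0, 21]}, {"travel": [0, 0, 0], "turn": [0, 0, 25.3]}, {"travel": [0, 0, 0], "turn": [0, 0, 25.3]}])

```text
time: 20.1
position: [0.5704, 0.3514, 0.0789]
tool_rot: [2.779, 1.465, 0.0]
ft_force: [4.3, 2.1, -9.6]
grip_width: 0.167
grip_force: 40.0
```

Call:
step_arm(commands=[{"travel": [0, 0, 0], "turn": [0, 0, 0]}, {"travel": [0, 0, 0.003], "turn": [0, 0, 0]}, {"travel": [0, 0, 0.006], "turn": [0, 0, 0]}, {"travel": [0, 0, 0.008], "turn": [0, 0, 0]}, {"travel": [0, 0, 0.008], "turn": [0, 0, 0]}])

```text
time: 20.6
position: [0.5706, 0.3514, 0.0711]
tool_rot: [2.779, 1.465, 0.001]
ft_force: [3.4, 1.5, -8.3]
grip_width: 0.166
grip_force: 40.0
```

Call:
step_arm(commands=[{"travel": [0, 0, 0.003], "turn": [0, 0, 0]}, {"travel": [0, 0, 0.006], "turn": [0, 0, 0]}, {"travel": [0, 0, 0.009], "turn": [0, 0, 0]}, {"travel": [0, 0, 0.0095], "turn": [0, 0, 0]}, {"travel": [0, 0, 0.0095], "turn": [0, 0, 0]}])

```text
time: 21.1
position: [0.5707, 0.3518, 0.0626]
tool_rot: [2.779, 1.465, 0.002]
ft_force: [1.0, -0.8, 0.7]
grip_width: 0.166
grip_force: 40.0
```

Call:
step_arm(commands=[{"travel": [0, 0, 0], "turn": [0, 0, 0]}, {"travel": [0, 0, 0], "turn": [0, 0, 0]}, {"travel": [0, 0, 0], "turn": [0, 0, 0]}, {"travel": [0, 0, 0], "turn": [0, 0, 0]}, {"travel": [0, 0, 0], "turn": [0, 0, 0]}], gripper=0.45)

```text
time: 21.6
position: [0.5703, 0.3516, 0.0619]
tool_rot: [2.779, 1.465, 0.001]
ft_force: [0.4, -0.0, -0.6]
grip_width: 0.437
grip_force: 0.0
```

Call:
step_arm(commands=[{"travel": [0, 0, -0.03], "turn": [0, 0, 0]}, {"travel": [0, 0, -0.08], "turn": [0, 0, 0]}, {"travel": [0, 0, -0.13], "turn": [0, 0, 0]}, {"travel": [0, 0, -0.15], "turn": [0, 0, 0]}, {"travel": [0, 0, -0.15], "turn": [0, 0, 0]}])

```text
time: 22.1
position: [0.5721, 0.3532, 0.217]
tool_rot: [-2.779, -1.465, -0.014]
ft_force: [-0.1, -0.5, 0.0]
grip_width: 0.45
grip_force: 0.0
```

```bash
python3 - <<'E'
from h import *
s,im=snap('w8');print(s['position'])
print(proj(cam('wrist',s),(.5703,.351,.078)))
b=ctrl.get_image('scene')
cv2.imwrite('pics/w8.png',np.hstack([im[20:320,60:460],cv2.resize(b[230:380,180:380],(400,300))])[:,:,::-1])
E
```

```text
[0.57205527 0.35320485 0.21701595]
[313.57800894 240.23901164]
```

View pics/w8.png

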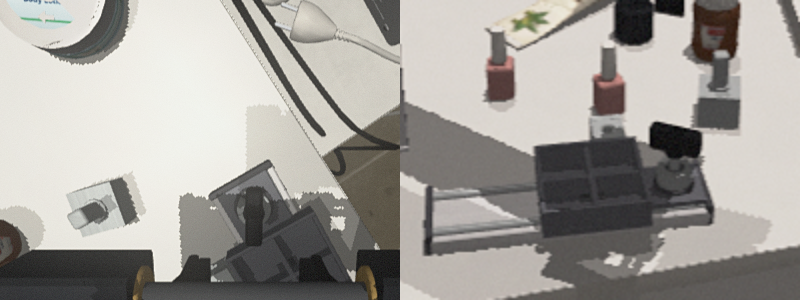

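The plunger is down with the bar back in its original heading. The pin grip top is at about raw (142,236) in this wrist view. I'll locate the pin from the three wrist views.

```bash
python3 - <<'E'
from h import *
np.set_printoptions(precision=4,suppress=True)
a,b,d=load('w1'),load('w7'),load('w8')
O=[(a,(371*.8,98*.8)),(b,(197,44)),(d,(142,236))]
for c,p in O: print(onplane(c,p,.071))
print(tri(O),tri(O[:2]),tri(O[1:]))
# enlarge pin in w1, w7, w8
f=lambda n,x,y: cv2.resize(cv2.imread(f'pics/{n}_raw.png')[y:y+60,x:x+60],(260,260),interpolation=cv2.INTER_CUBIC)
cv2.imwrite('pics/pin.png',np.hstack([f('w1',268,58),f('w7',170,14),f('w8',115,195)]))
E
```

```text
[0.4584 0.4274 0.071 ]
[0.4574 0.4305 0.071 ]
[0.4623 0.4272 0.071 ]
(array([0.4574, 0.429 , 0.0644]), np.float64(0.0028727989570955545)) (array([0.4581, 0.4289, 0.0718]), np.float64(0.001570777582609582)) (array([0.4481, 0.431 , 0.0429]), np.float64(0.0018491175626074209))
```

View pics/pin.png

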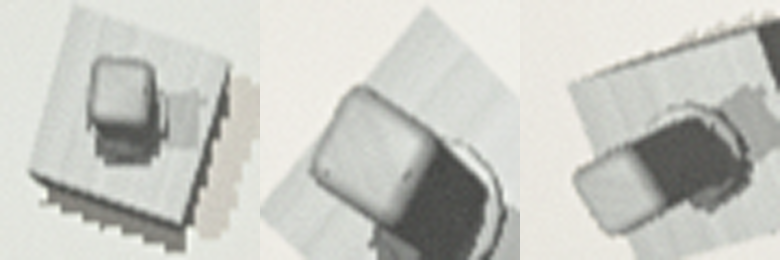

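The crops show the pin grip's top face centred at raw (296,79) in w1, (196,50) in w7 and (136,239) in w8.

```bash
python3 - <<'E'
from h import *
np.set_printoptions(precision=4,suppress=True)
a,b,d=load('w1'),load('w7'),load('w8')
O=[(a,(295.9,79.2)),(b,(195.8,49.8)),(d,(136.2,239.3))]
for c,p in O: print(onplane(c,p,.071))
print(tri(O),tri(O[:2]),tri(O[1:]))
q=lambda x,y:onplane(b,(170+(x-260)/4.333,14+y/4.333),.071)
P=[q(355,88),q(435,140),q(395,230),q(312,170)]
for i in range(4): e=P[(i+1)%4]-P[i]; print(np.linalg.norm(e),np.degrees(np.arctan2(e[1],e[0]))%90)
r=lambda x,y:onplane(a,(268+x/4.333,58+y/4.333),.034)
Q=[r(75,8),r(230,68),r(185,222),r(32,175)]
for i in range(4): e=Q[(i+1)%4]-Q[i]; print('blk',np.linalg.norm(e),np.degrees(np.arctan2(e[1],e[0]))%90)
print(np.mean(Q,0))
E
python3 go.py .458 .39 .22 180
```

```text
[0.4575 0.4267 0.071 ]
[0.4579 0.4274 0.071 ]
[0.4569 0.4278 0.071 ]
(array([0.4576, 0.4273, 0.0713]), np.float64(0.0006223524239774243)) (array([0.4574, 0.4273, 0.0691]), np.float64(0.00026574767495328325)) (array([0.4599, 0.4272, 0.0767]), np.float64(0.00018810667022381856))
0.011691045337345973 84.13357044338913
0.012410642360794654 86.99582545466592
0.01262912177794891 80.75922893406107
0.011655588787145914 82.67611548925365
blk 0.03959780441030538 69.34570826729846
blk 0.0370377131186579 71.83390563416006
blk 0.039131168514148114 72.82400600107033
blk 0.03943536967108545 72.46614204259757
[0.4582 0.4258 0.034 ]
travel [-0.0316, -0.1144, -0.0083] turn [0.06, 0.03, -124.41] rows>=14.5
```

The pin is at (0.4576,0.4273), top at 0.071 as expected, with its faces at ≈-6°. I'll go above it at yaw 173.6.

Call:
step_arm(commands=[{"travel": [-0.001, -0.03, 0], "turn": [0, 0, -8.5]}, {"travel": [-0.002, -0.06, 0], "turn": [0, 0, -17]}, {"travel": [-0.003, -0.09, 0], "turn": [0, 0, -25.5]}, {"travel": [-0.0036, -0.12, 0], "turn": [0, 0, -34]}, {"travel": [-0.0036, -0.1364, 0], "turn": [0, 0, -42]}], gripper=0.5)

```text
time: 22.7
position: [0.452, 0.4268, 0.2096]
tool_rot: [-2.057, -2.373, 0.005]
ft_force: [-0.1, -0.1, -0.3]
grip_width: 0.498
grip_force: 0.0
```

Call:
step_arm(commands=[{"travel": [0, 0, 0], "turn": [0, 0, -8.4]}, {"travel": [0, 0, 0], "turn": [0, 0, -16.8]}, {"travel": [0, 0, 0], "turn": [0, 0, -25.2]}, {"travel": [0, 0, 0], "turn": [0, 0, -33.6]}, {"travel": [0, 0, 0], "turn": [0, 0, -42]}])

```text
time: 23.2
position: [0.455, 0.4247, 0.2094]
tool_rot: [-1.075, -2.95, 0.005]
ft_force: [0.4, -0.1, -1.5]
grip_width: 0.499
grip_force: 0.0
```

Call:
step_arm(commands=[{"travel": [0, 0, 0.02], "turn": [0, 0, -8.5]}, {"travel": [0, 0, 0.04], "turn": [0, 0, -17]}, {"travel": [0, 0, 0.06], "turn": [0, 0, -25.5]}, {"travel": [0, 0, 0.07], "turn": [0, 0, -34]}, {"travel": [0, 0, 0.07], "turn": [0, 0, -34]}])

```text
time: 23.7
position: [0.4542, 0.4237, 0.1378]
tool_rot: [-0.174, -3.132, 0.006]
ft_force: [-0.9, -0.0, -0.2]
grip_width: 0.502
grip_force: 0.0
```

```bash
python3 go.py .4576 .4273 .054 173.6; python3 - <<'E'
from h import *
s,im=snap('w9');print(s['position'],s['joint_positions'])
print(proj(cam('wrist',s),(.4576,.4273,.071)))
cv2.imwrite('pics/w9.png',im[100:400,120:520][:,:,::-1])
E
```

```text
travel [-0.0034, 0.0044, 0.0838] turn [-0.25, -0.27, 0.04] rows>=1.7
[0.45419912 0.42365993 0.13780914] [-0.08994969  0.48287088 -0.9098693   1.61780906  0.39533619  1.2440885
  0.38407762]
[322.1416019  269.63121225]
```

View pics/w9.png

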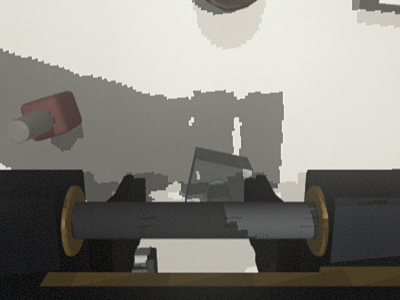

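```bash
python3 - <<'E'
from h import *
np.set_printoptions(precision=0,suppress=True)
c=load('w9')
print(proj(c,(.4582,.4258,.034)),proj(c,(.458,.427,.071)),proj(c,(.458,.427,.04)),'knob',proj(c,(.5703,.351,.078)))
im=cv2.imread('pics/w9_raw.png'); t=ctrl.get_image('top')[:,:,::-1]
a=cv2.resize(im[220:320,240:400],(480,300),interpolation=cv2.INTER_CUBIC); a=cv2.convertScaleAbs(a,alpha=1.6)
b=cv2.resize(t[170:240,275:350],(320,300),interpolation=cv2.INTER_CUBIC)
cv2.imwrite('pics/w9b.png',np.hstack([a,b]))
E
```

```text
[319. 254.] [322. 270.] [321. 256.] knob [221. 455.]
```

View pics/w9b.png

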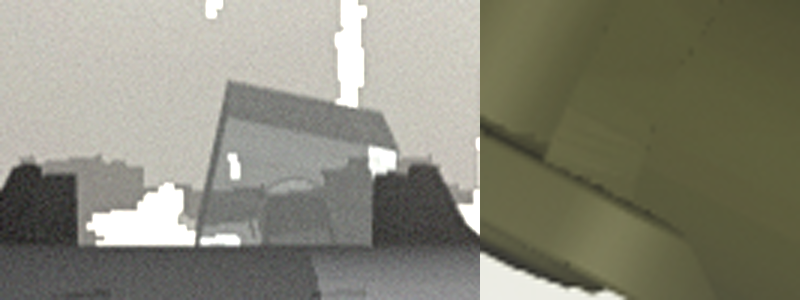

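The enlarged crop shows the block has been knocked aside. Its robot-side face has top corners at raw (316,258) and (372,270) and bottom corners at (316,247) and (367,257). The pin is at u≈339, against the expected 322. I've used all 14 viewings, so from here I measure by code.

```bash
python3 - <<'E'
from h import *
np.set_printoptions(precision=4,suppress=True)
c=load('w9')
for A,B,z in [((316,258.3),(372.3,270),.034),((316,246.7),(366.7,256.7),0)]:
    p,q=onplane(c,A,z),onplane(c,B,z); e=q-p; L=np.linalg.norm(e); n=np.array([e[1],-e[0],0])/L
    print(p,q,L,np.degrees(np.arctan2(e[1],e[0])),'centre',(p+q)/2+.02*n)
E
python3 go.py .456 .38 .22 173.6
```

```text
[0.461  0.4233 0.034 ] [0.4734 0.4602 0.034 ] 0.038866224849661575 71.52164318980533 centre [0.4862 0.4354 0.034 ]
[0.4617 0.4232 0.    ] [0.4737 0.4606 0.    ] 0.039302108494491894 72.19853774633607 centre [0.4867 0.4358 0.    ]
travel [-0.0058, -0.0448, -0.0793] turn [-0.06, -0.08, -0.2] rows>=1.8
```

Both edges agree: the block centre is now ≈(0.4865,0.4356), yaw unchanged, so the pin is near (0.486,0.437). I'll check from directly above.

```bash
python3 go.py .548 .4365 .2 173.6
```

```text
travel [-0.0907, 0.0219, -0.0595] turn [-0.06, -0.08, -0.2] rows>=2.2
```

Call:
step_arm(commands=[{"travel": [0, 0, -0.045], "turn": [0, 0, 0]}, {"travel": [-0.04, 0.01, -0.0595], "turn": [0, 0, 0]}, {"travel": [-0.0907, 0.022, -0.0595], "turn": [0, 0, 0]}, {"travel": [-0.0907, 0.022, -0.0595], "turn": [0, 0, 0]}, {"travel": [-0.0907, 0.022, -0.0595], "turn": [0, 0, 0]}])

```text
time: 24.3
position: [0.5495, 0.437, 0.2007]
tool_rot: [-0.182, -3.136, -0.001]
ft_force: [-0.5, 0.6, -0.6]
grip_width: 0.502
grip_force: 0.0
```

```bash
cat >> h.py <<'E'
def rect(c,im,x0,y0,n,z,mm=1.0):
    """orthographic patch of plane z: rows +x, cols +y, n x n samples, mm per sample, centred x0,y0"""
    g=(np.arange(n)-n/2+.5)*mm/1000
    X,Y=np.meshgrid(x0+g,y0+g,indexing='ij'); K,R,t=c
    P=np.stack([X,Y,np.full_like(X,z)],-1)@R.T+t; P=P@K.T; uv=(P[...,:2]/P[...,2:]).astype(np.float32)
    return cv2.remap(im,uv[...,0],uv[...,1],cv2.INTER_AREA)
E
python3 - <<'E'
from h import *
s,im=snap('w10'); c=cam('wrist',s); print(s['position'],proj(c,(.486,.437,.071)))
g=cv2.cvtColor(im,cv2.COLOR_RGB2GRAY); p=rect(c,g,.486,.437,44,.071)
for i,r in enumerate(p): print('%.3f '%(.486+(i-21.5)/1000)+' '.join('%02x'%v for v in r))
E
```

```text
[0.54949451 0.43696496 0.20069766] [304.05907559 150.04394766]
0.464 ec ed ec ed ec ee ec ed ed ec e4 e5 ea ed ee ef ee ef ed ee ee ee ef ee ee ef f1 ee ef ee ef f0 ee ef f0 ee ef ef ef ef ef ef f0 ef
0.465 ea ed ed ee ed ed ed ed ef ec d8 d3 d8 dd e4 eb ee ef ef ee ef ed ef ee f0 ef ef ee f0 ef ef ef f0 ef f0 ef ef ef ef ef f0 ef ef f0
0.466 ec ed ec ed ed ed ed ee cc cf d6 d9 d7 d8 d5 d7 de e7 ea ef ee f0 ef ee ee ef ed ef ed ee ef ef f0 ef ef ef f0 ef ef ef ef ef ee f0
0.467 ed ec ed ed ed ed ed ef 94 bd da d8 d7 d8 d9 d9 d8 d7 db df e4 e9 ee ef f0 f0 ef ee ee ef ef ef f0 ef ee ef ef f0 f0 f0 ef ef ee f0
0.468 ed ec ed ed ed ed ef ef a1 d2 d9 db d9 d9 d9 d8 d8 d9 d7 d7 d9 d9 df e6 ea ee ef ef ee ee ee ee ef ef ef ef f0 f0 ef ee ee ef ed ee
0.469 ed ed ee ec ed ee ee ce af db db dc db da da db db d9 d9 d9 d8 d9 d8 d6 db df e5 e9 ee ef ee ef ee ee ee ee ef ef ed ee ee ee ee ef
0.470 ec ec ed ed ed ee bd 90 c8 d9 da da db dc dc dc dd db db d9 db da d7 da da d9 d9 d9 df e6 eb ee ee f0 ee ef ef ee ef ef ef ef ef ef
0.471 ec ec ed ec ec ee d8 97 cd d6 d6 db da dc da dd dc de dc dd dc db
[... 4334 characters left out ...]
b eb eb eb
0.503 e6 d0 d0 ce d0 cf d0 ce d0 d1 cf d2 d2 d2 d3 d4 d1 d0 d0 cf d0 d0 d0 d0 d1 d1 d4 d3 d5 d5 d7 d6 d9 d9 db ec eb ea eb eb ea ea ea eb
0.504 e7 d6 cd d0 d0 d1 cf d1 d0 d0 d0 cf d1 d0 d2 d0 d1 d3 d2 d2 d0 ce d0 ce d1 cf d1 d0 d1 d4 d4 d5 d5 d5 d7 eb eb eb eb ec eb ec eb eb
0.505 e9 e6 cf cc ce d1 cf d1 d0 cf d0 d2 ce d2 d0 d3 d1 d3 d3 d2 d1 d1 d0 d1 d1 d1 cf cf d2 d2 d3 d3 d4 d8 dd eb ed ea ec ec eb eb eb eb
0.506 e8 e8 df dc db de e2 d0 ce cf cf cf cf d1 d2 d0 d1 d2 d1 d4 d3 d5 d3 d3 d2 d1 d3 d1 d3 d0 d0 d1 d3 e5 e9 ea eb ea e9 eb ea e9 eb eb
0.507 eb e8 e9 e8 e9 e8 e7 d4 d7 d4 d1 ce d0 cf d3 d1 d4 d2 d4 d4 d4 d5 d7 d8 d6 d5 d4 d3 d1 d1 d0 d3 d2 ea e9 ea eb ea ea ea ea ea eb ea
```

The rectified patch puts the grip's top face centre at (0.486,0.4357), edges at 83°, consistent.

```bash
python3 go.py .486 .4357 .1 173.6
```

```text
travel [0.061, -0.0091, 0.1013] turn [0.03, -0.04, -0.09] rows>=2.4
```

Call:
step_arm(commands=[{"travel": [0.03, -0.005, 0.03], "turn": [0, 0, 0]}, {"travel": [0.061, -0.009, 0.06], "turn": [0, 0, 0]}, {"travel": [0.061, -0.009, 0.1], "turn": [0, 0, 0]}, {"travel": [0.061, -0.009, 0.1], "turn": [0, 0, 0]}, {"travel": [0.061, -0.009, 0.1], "turn": [0, 0, 0]}])

```text
time: 24.85
position: [0.4864, 0.4352, 0.1023]
tool_rot: [0.175, 3.136, -0.0]
ft_force: [0.6, -0.2, 0.3]
grip_width: 0.498
grip_force: 0.0
```

```bash
python3 go.py .486 .4357 .054 173.6
```

```text
travel [0.0005, 0.0004, 0.0483] turn [-0.01, 0.06, 0.0] rows>=1.0
```

Call:
step_arm(commands=[{"travel": [0.0005, 0.0005, 0.02], "turn": [0, 0, 0]}, {"travel": [0.0005, 0.0005, 0.04], "turn": [0, 0, 0]}, {"travel": [0.0005, 0.0005, 0.0485], "turn": [0, 0, 0]}, {"travel": [0.0005, 0.0005, 0.0485], "turn": [0, 0, 0]}, {"travel": [0.0005, 0.0005, 0.0485], "turn": [0, 0, 0]}])

```text
time: 25.35
position: [0.4874, 0.4367, 0.0547]
tool_rot: [0.176, 3.134, 0.003]
ft_force: [-0.1, 0.7, -0.0]
grip_width: 0.501
grip_force: 0.0
```

Call:
step_arm(commands=[{"travel": [0, 0, 0], "turn": [0, 0, 0]}, {"travel": [0, 0, 0], "turn": [0, 0, 0]}, {"travel": [0, 0, 0], "turn": [0, 0, 0]}, {"travel": [0, 0, 0], "turn": [0, 0, 0]}, {"travel": [0, 0, 0], "turn": [0, 0, 0]}], gripper=0.0, force=25)

```text
time: 25.85
position: [0.4866, 0.4359, 0.053]
tool_rot: [0.176, 3.136, 0.001]
ft_force: [0.7, 0.4, 1.0]
grip_width: 0.156
grip_force: 25.0
```

Call:
step_arm(commands=[{"travel": [0, 0, 0], "turn": [0, 0, 0]}, {"travel": [0, 0, 0], "turn": [0, 0, 0]}, {"travel": [0, 0, 0], "turn": [0, 0, 0]}, {"travel": [0, 0, 0], "turn": [0, 0, 0]}, {"travel": [0, 0, 0], "turn": [0, 0, 0]}])

```text
time: 26.35
position: [0.4866, 0.4359, 0.053]
tool_rot: [0.175, 3.136, 0.0]
ft_force: [0.2, -0.1, 3.0]
grip_width: 0.157
grip_force: 25.0
```

Gripped: 13.7 mm wide. I'll lift the pin out, then view the bracket from the same relative pose so that calibration bias cancels.

Call:
step_arm(commands=[{"travel": [0, 0, -0.015], "turn": [0, 0, 0]}, {"travel": [0, 0, -0.03], "turn": [0, 0, 0]}, {"travel": [0, 0, -0.06], "turn": [0, 0, 0]}, {"travel": [0, 0, -0.1], "turn": [0, 0, 0]}, {"travel": [0, 0, -0.147], "turn": [0, 0, 0]}])

```text
time: 26.85
position: [0.4858, 0.4353, 0.2016]
tool_rot: [-0.175, -3.137, 0.001]
ft_force: [0.4, 0.7, -0.6]
grip_width: 0.159
grip_force: 25.0
```

Call:
step_arm(commands=[{"travel": [0, 0, 0], "turn": [0, 0, 0]}, {"travel": [0, 0, 0], "turn": [0, 0, 0]}])

```text
time: 27.05
position: [0.4868, 0.4368, 0.2027]
tool_rot: [0.175, 3.133, 0.005]
ft_force: [-0.2, -1.0, -0.7]
grip_width: 0.159
grip_force: 25.0
```

```bash
python3 go.py .5695 .3105 .2007 173.6; python3 -c "
from h import *
print(ctrl.get_state()['grip_width'])"
```

```text
travel [-0.0962, -0.1163, 0.0021] turn [0.18, 0.23, 0.0] rows>=3.0
0.15868057169960142
```

Call:
step_arm(commands=[{"travel": [-0.03, -0.036, 0], "turn": [0, 0, 0]}, {"travel": [-0.06, -0.072, 0], "turn": [0, 0, 0]}, {"travel": [-0.096, -0.1163, 0.002], "turn": [0, 0, 0]}, {"travel": [-0.096, -0.1163, 0.002], "turn": [0, 0, 0]}, {"travel": [-0.096, -0.1163, 0.002], "turn": [0, 0, 0]}])

```text
time: 27.55
position: [0.5701, 0.306, 0.1963]
tool_rot: [-0.184, -3.135, 0.003]
ft_force: [-0.8, 0.6, -0.4]
grip_width: 0.158
grip_force: 25.0
```

```bash
python3 - <<'E'
from h import *
s,im=snap('w11'); c=cam('wrist',s); print(s['position'],s['tool_rot'],proj(c,(.506,.309,.04)))
g=cv2.cvtColor(im,cv2.COLOR_RGB2GRAY); p=rect(c,g,.506,.309,34,.04)
for i,r in enumerate(p): print('%.3f '%(.506+(i-16.5)/1000)+' '.join('%02x'%v for v in r))
E
```

```text
[0.57009482 0.30596053 0.19634886] [-1.84227730e-01 -3.13501713e+00  2.84663856e-03] [309.1907242  148.45035725]
0.489 ef f0 92 8a ac cd ca cb d0 d4 d4 d0 d9 da d9 d6 d5 dc db db db df de e1 e3 e2 e3 e3 df e0 e3 c3 f1 ef
0.490 f0 e9 a8 8d aa b0 ab b3 b8 b7 b7 b7 be c6 c8 cc ce d3 d9 d8 d8 da de de e3 e5 e2 e2 e0 e1 e1 c3 f1 ef
0.491 ee f2 b3 95 d7 d0 c5 c8 c9 c2 ba b5 bc ba b7 b1 b6 bf b7 bc b6 b6 c2 c1 cc d3 da dc db da da c8 f0 ef
0.492 eb dd 9f a2 e0 dd d7 da dd dc d9 de de da d6 d3 d5 de d7 d8 d0 cc ca c1 bb ba c2 c2 bd b0 ae c9 f1 ef
0.493 cd 93 8b aa dd dc d5 d7 dc dd dc de df dc dd dd de e0 df e2 e1 e2 e0 df e1 e3 e0 db d4 d0 c6 da f0 ef
0.494 bf 8b 8b b1 db d8 d5 d9 dc dc dd dd dd dd dc dc db df de e0 df e2 df dd e1 e2 e0 e1 de df df e6 ee f0
0.495 ad 8a 8f b9 df da d6 d8 dd de de dc dd dd dc da db e0 df e0 e0 e1 df dc e1 e1 df df dd db dd e9 ef ee
0.496 9d 8b 90 c2 de d8 d7 da dd dd dd dd dc de db db dd de de e1 e0 e0 de dc e1 df df de dc dd dd e9 ee ee
0.497 b7 8a 90 c3 dc d7 d2 d9 da de de dd dd dd dd de dd e0 df e1 df de de dd e1 df df df dd dd dc e8 ee ed
0.498 d8 8e 8e 
[... 1984 characters left out ...]
7 da db da da d7 dc dd db da d8 d7 d8 dd ee ed ed ec
0.517 ab 9c d4 d1 d0 d1 d3 d9 db d8 d6 d5 d7 d6 d6 dd d9 da da db db d8 da dd da d9 d9 d8 d5 e0 ec ed ec ec
0.518 9d 99 ba c3 c8 ce d0 d4 d6 d4 d5 d6 d4 d7 da db da dc db dc da d7 db dd d9 da d9 d7 d8 e2 ec ee ed ed
0.519 7f 83 83 9c b9 b9 bb bf bf c1 c2 c5 c7 c7 ca c3 bb c8 d5 ce cb ca d2 d5 d1 d9 da d8 d5 e2 ed ed ec eb
0.520 5f 60 58 76 9d ac ae af b2 b6 b8 c1 c1 bd bc a5 9a b1 c2 bd b9 ba bd bf bb cc cd c7 d2 e7 ee ee ec ec
0.521 5f 5d 58 55 6e 7e 86 8f 97 9b 98 ac b5 b6 b8 b9 c2 cc b9 b8 bb b4 ae b7 bc c0 c1 b0 c5 ec f4 f2 f2 f2
0.522 8b 89 85 7e 7a 75 71 75 7a 7b 71 72 6d 6d 73 78 80 86 86 86 90 78 6c 7b 84 8b 92 86 81 98 a1 b0 c2 cb
```

The bracket hole, chamfer ring included, is at (0.5053,0.3089), which agrees with the first measurement within 1 mm. I'll hover the pin above it.

```bash
python3 go.py .5057 .309 .11 173.6
```

```text
travel [0.0622, -0.0069, 0.087] turn [-0.01, -0.08, -0.1] rows>=2.1
```

Call:
step_arm(commands=[{"travel": [0.03, -0.003, 0.02], "turn": [0, 0, 0]}, {"travel": [0.0622, -0.007, 0.05], "turn": [0, 0, 0]}, {"travel": [0.0622, -0.007, 0.087], "turn": [0, 0, 0]}, {"travel": [0.0622, -0.007, 0.087], "turn": [0, 0, 0]}, {"travel": [0.0622, -0.007, 0.087], "turn": [0, 0, 0]}])

```text
time: 28.1
position: [0.5054, 0.3109, 0.1113]
tool_rot: [-0.172, -3.137, -0.001]
ft_force: [0.3, -0.2, 0.3]
grip_width: 0.16
grip_force: 25.0
```

Call:
step_arm(commands=[{"travel": [0, 0, 0], "turn": [0, 0, 0]}, {"travel": [0, 0, 0], "turn": [0, 0, 0]}, {"travel": [0, 0, 0], "turn": [0, 0, 0]}])

```text
time: 28.4
position: [0.5072, 0.3101, 0.1122]
tool_rot: [0.176, 3.134, 0.002]
ft_force: [0.6, -0.0, -0.6]
grip_width: 0.156
grip_force: 25.0
```

```bash
python3 go.py .5057 .309 .092 173.6;  python3 -c "
from h import *
s=ctrl.get_state();print(s['position'],s['grip_width'])"
```

```text
travel [0.0015, -0.0013, 0.0202] turn [0.09, 0.14, -0.03] rows>=0.4
[0.5072433  0.31011963 0.11221909] 0.15555887708334087
```

Call:
step_arm(commands=[{"travel": [0.0012, -0.0013, 0.019], "turn": [0.1, 0.1, 0]}, {"travel": [0.0012, -0.0013, 0.019], "turn": [0.1, 0.1, 0]}, {"travel": [0.0012, -0.0013, 0.019], "turn": [0.1, 0.1, 0]}, {"travel": [0.0012, -0.0013, 0.019], "turn": [0.1, 0.1, 0]}, {"travel": [0.0012, -0.0013, 0.019], "turn": [0.1, 0.1, 0]}])

```text
time: 28.9
position: [0.5052, 0.3086, 0.0922]
tool_rot: [-0.175, -3.136, 0.002]
ft_force: [0.3, -0.0, -0.1]
grip_width: 0.16
grip_force: 25.0
```

Call:
step_arm(commands=[{"travel": [0, 0, 0], "turn": [0, 0, 0]}, {"travel": [0, 0, 0], "turn": [0, 0, 0]}, {"travel": [0, 0, 0], "turn": [0, 0, 0]}])

```text
time: 29.2
position: [0.5051, 0.3084, 0.092]
tool_rot: [-0.175, -3.136, 0.002]
ft_force: [0.5, -0.4, -0.5]
grip_width: 0.157
grip_force: 25.0
```

Call:
step_arm(commands=[{"travel": [-0.0005, 0.0006, 0.002], "turn": [0, 0, 0]}, {"travel": [-0.0005, 0.0006, 0.005], "turn": [0, 0, 0]}, {"travel": [-0.0005, 0.0006, 0.008], "turn": [0, 0, 0]}, {"travel": [-0.0005, 0.0006, 0.01], "turn": [0, 0, 0]}, {"travel": [-0.0005, 0.0006, 0.01], "turn": [0, 0, 0]}])

```text
time: 29.7
position: [0.5053, 0.3087, 0.0814]
tool_rot: [-0.175, -3.135, 0.003]
ft_force: [0.5, -0.5, -0.7]
grip_width: 0.157
grip_force: 25.0
```

Call:
step_arm(commands=[{"travel": [0, 0, 0.003], "turn": [0, 0, 0]}, {"travel": [0, 0, 0.006], "turn": [0, 0, 0]}, {"travel": [0, 0, 0.009], "turn": [0, 0, 0]}, {"travel": [0, 0, 0.011], "turn": [0, 0, 0]}, {"travel": [0, 0, 0.011], "turn": [0, 0, 0]}])

```text
time: 30.2
position: [0.5053, 0.3087, 0.0705]
tool_rot: [-0.175, -3.135, 0.003]
ft_force: [-0.1, -0.7, 0.2]
grip_width: 0.159
grip_force: 25.0
```

Call:
step_arm(commands=[{"travel": [0, 0, 0.003], "turn": [0, 0, 0]}, {"travel": [0, 0, 0.006], "turn": [0, 0, 0]}, {"travel": [0, 0, 0.009], "turn": [0, 0, 0]}, {"travel": [0, 0, 0.009], "turn": [0, 0, 0]}])

```text
time: 30.6
position: [0.5052, 0.3086, 0.0613]
tool_rot: [-0.175, -3.135, 0.003]
ft_force: [-0.4, 0.4, -1.2]
grip_width: 0.158
grip_force: 25.0
```

Call:
step_arm(commands=[{"travel": [0, 0, 0.001], "turn": [0, 0, 0]}, {"travel": [0, 0, 0.002], "turn": [0, 0, 0]}, {"travel": [0, 0, 0.0025], "turn": [0, 0, 0]}, {"travel": [0, 0, 0.0025], "turn": [0, 0, 0]}])

```text
time: 31.0
position: [0.5055, 0.3088, 0.0594]
tool_rot: [-0.175, -3.136, 0.002]
ft_force: [-0.2, -0.2, -0.6]
grip_width: 0.162
grip_force: 25.0
```

Call:
step_arm(commands=[{"travel": [0, 0, 0], "turn": [0, 0, 0]}, {"travel": [0, 0, 0], "turn": [0, 0, 0]}, {"travel": [0, 0, 0], "turn": [0, 0, 0]}, {"travel": [0, 0, 0], "turn": [0, 0, 0]}, {"travel": [0, 0, 0], "turn": [0, 0, 0]}], gripper=0.35)

```text
time: 31.5
position: [0.5055, 0.3089, 0.0594]
tool_rot: [-0.175, -3.136, 0.002]
ft_force: [0.3, 1.0, -0.6]
grip_width: 0.345
grip_force: 0.0
```

Call:
step_arm(commands=[{"travel": [0, 0, -0.03], "turn": [0, 0, 0]}, {"travel": [0, 0, -0.08], "turn": [0, 0, 0]}, {"travel": [0, 0, -0.13], "turn": [0, 0, 0]}, {"travel": [0, 0, -0.14], "turn": [0, 0, 0]}, {"travel": [0, 0, -0.14], "turn": [0, 0, 0]}])

```text
time: 32.0
position: [0.5067, 0.31, 0.2018]
tool_rot: [0.176, 3.133, 0.001]
ft_force: [-0.2, -0.1, -0.0]
grip_width: 0.347
grip_force: 0.0
```

The pin is in. Now the bottles: turn back to yaw 90 and look at both.

```bash
python3 go.py .42 .22 .25 90
```

```text
travel [0.076, -0.0991, -0.0486] turn [0.17, 0.12, 83.59] rows>=9.7
```

Call:
step_arm(commands=[{"travel": [0.015, -0.02, -0.04], "turn": [0, 0, 8.4]}, {"travel": [0.03, -0.04, -0.0486], "turn": [0, 0, 16.8]}, {"travel": [0.045, -0.06, -0.0486], "turn": [0, 0, 25.2]}, {"travel": [0.06, -0.08, -0.0486], "turn": [0, 0, 33.6]}, {"travel": [0.076, -0.099, -0.0486], "turn": [0, 0, 41.8]}], gripper=0.5)

```text
time: 32.5
position: [0.4178, 0.2174, 0.2461]
tool_rot: [-1.292, -2.86, 0.006]
ft_force: [0.6, -0.7, -0.1]
grip_width: 0.491
grip_force: 0.0
```

Call:
step_arm(commands=[{"travel": [0, 0, 0], "turn": [0, 0, 8.4]}, {"travel": [0, 0, 0], "turn": [0, 0, 16.8]}, {"travel": [0, 0, 0], "turn": [0, 0, 25.2]}, {"travel": [0, 0, 0], "turn": [0, 0, 33.6]}, {"travel": [0, 0, 0], "turn": [0, 0, 41.8]}])

```text
time: 33.0
position: [0.4183, 0.2182, 0.2461]
tool_rot: [-2.228, -2.213, 0.007]
ft_force: [0.6, -0.6, 0.3]
grip_width: 0.502
grip_force: 0.0
```

Call:
step_arm(commands=[{"travel": [0, 0, 0], "turn": [0, 0, 0]}, {"travel": [0, 0, 0], "turn": [0, 0, 0]}, {"travel": [0, 0, 0], "turn": [0, 0, 0]}])

```text
time: 33.3
position: [0.4189, 0.2189, 0.2475]
tool_rot: [-2.219, -2.223, 0.004]
ft_force: [0.2, -0.3, -0.8]
grip_width: 0.504
grip_force: 0.0
```

```bash
python3 - <<'E'
from h import *
s,im=snap('w12'); c=cam('wrist',s); print(s['position'],s['tool_rot'])
def show(x,y,z,n,mm):
    p=rect(c,im,x,y,n,z,mm); print(x,y,proj(c,(x,y,z)))
    hsv=cv2.cvtColor(p,cv2.COLOR_RGB2HSV)
    for i,r in enumerate(hsv): print('%.3f '%(x+(i-n/2+.5)*mm/1000)+''.join('R' if q[1]>70 and q[2]>90 else 'r' if q[1]>70 else '#' if q[2]<110 else '+' if q[2]<170 else '-' if q[2]<215 else '.' for q in r))
show(.4245,.327,.076,36,1.5); show(.3726,.2307,.076,36,1.5)
E
```

```text
[0.41886432 0.21889932 0.24749032] [-2.21881295 -2.22328447  0.00431748]
0.4245 0.327 [322.87668531  87.94309841]
0.398 ....................................
0.400 ....................................
0.401 ....................................
0.403 ....................................
0.404 ....................................
0.406 ....................................
0.407 ....................................
0.409 ....................................
0.410 ..................--................
0.412 .........-++++++RRRR-...............
0.413 ....+++++++-RRRRRRRRR-..............
0.415 ...+++#+RRRRRRRR.R.RR-..............
0.416 ...+++#+RRRRR++++-.RR-..............
0.418 ...++##+RR++++++....--..............
0.419 ...+++#+RR+++++......-..............
0.421 ...+++#++++#++-.......-.............
0.422 ...+++#+++++++......................
0.424 ...+++#+++++++......................
0.425 ...+++#++++#+#........-.............
0.427 ....+++#+++#+#+......--.............
0.428 ....+++#+R-+++#+.....RR.............
0.430 ....+++#+RRRR-+++--.RRR.............
0.431 ....+++#+-RR-RRRRRRRRR-...........
[... 1451 characters left out ...]
++RRR++#-...
0.376 +++++++++++++++-.....+++++RRR+#+....
0.378 ++++++++++++++++++-+++++++RRR+#+....
0.379 +++++++++++++++++###++++++RRR+#+....
0.381 ++++++++++++++++++####+#+RRR-+#+....
0.382 +++++++++++++++RRR+++++++RRRR+#+....
0.384 +++++++++++++++RRRRRRRRRRRRR++#-....
0.385 +++++++++++++++RRRRRRRRRRRRR++#-....
0.387 ++++++++++++++++++++++++RRRR+#+.....
0.388 +++++++++++++++++#####+++++++#+.....
0.390 ++++++++++++++++--############+.....
0.391 ++++++++++++++++-.-------##+++-.....
0.393 ++++++++++++++++---------+-----.....
0.394 ++++++++++++++++--------------......
0.396 ++++++++++++++++--------------......
0.397 ++++++++++++++++--------------......
0.399 +++++++++++++++-...-----------......
```

The patches put cap A at ≈(0.3712,0.2307) and cap B at ≈(0.4235,0.3273). Both agree with the earlier views within 2 mm.

```bash
python3 go.py .3712 .2307 .12 90
```

```text
travel [0.0119, -0.0475, 0.1278] turn [-0.11, 0.08, 0.1] rows>=2.7
```

Call:
step_arm(commands=[{"travel": [0.004, -0.016, 0.04], "turn": [0, 0, 0]}, {"travel": [0.008, -0.032, 0.08], "turn": [0, 0, 0]}, {"travel": [0.012, -0.0475, 0.12], "turn": [0, 0, 0]}, {"travel": [0.012, -0.0475, 0.128], "turn": [0, 0, 0]}, {"travel": [0.012, -0.0475, 0.128], "turn": [0, 0, 0]}])

```text
time: 33.85
position: [0.3713, 0.2307, 0.1199]
tool_rot: [-2.22, -2.222, 0.005]
ft_force: [0.8, -1.7, 0.7]
grip_width: 0.502
grip_force: 0.0
```

Call:
step_arm(commands=[{"travel": [0, 0, 0], "turn": [0, 0, 0]}, {"travel": [0, 0, 0], "turn": [0, 0, 0]}, {"travel": [0, 0, 0], "turn": [0, 0, 0]}])

```text
time: 34.15
position: [0.3731, 0.2314, 0.1217]
tool_rot: [2.222, 2.22, 0.001]
ft_force: [0.3, -0.3, 0.1]
grip_width: 0.501
grip_force: 0.0
```

```bash
python3 go.py .3712 .2307 .057 90
```

```text
travel [-0.0007, -0.002, 0.0647] turn [0.08, 0.02, -0.05] rows>=1.3
```

Call:
step_arm(commands=[{"travel": [0, -0.0015, 0.03], "turn": [0, 0, 0]}, {"travel": [0, -0.0015, 0.055], "turn": [0, 0, 0]}, {"travel": [0, -0.0015, 0.064], "turn": [0, 0, 0]}, {"travel": [0, -0.0015, 0.064], "turn": [0, 0, 0]}, {"travel": [0, -0.0015, 0.064], "turn": [0, 0, 0]}])

```text
time: 34.65
position: [0.3707, 0.2315, 0.0572]
tool_rot: [2.221, 2.221, -0.001]
ft_force: [0.1, -0.1, -1.1]
grip_width: 0.5
grip_force: 0.0
```

Call:
step_arm(commands=[{"travel": [0, 0, 0], "turn": [0, 0, 0]}, {"travel": [0, 0, 0], "turn": [0, 0, 0]}, {"travel": [0, 0, 0], "turn": [0, 0, 0]}, {"travel": [0, 0, 0], "turn": [0, 0, 0]}, {"travel": [0, 0, 0], "turn": [0, 0, 0]}], gripper=0.0, force=12)

```text
time: 35.15
position: [0.3701, 0.2309, 0.0564]
tool_rot: [2.221, 2.221, -0.002]
ft_force: [0.3, -0.6, -0.3]
grip_width: 0.172
grip_force: 11.9
```

Call:
step_arm(commands=[{"travel": [0, 0, 0], "turn": [0, 0, 0]}, {"travel": [0, 0, 0], "turn": [0, 0, 0]}, {"travel": [0, 0, 0], "turn": [0, 0, 0]}])

```text
time: 35.45
position: [0.37, 0.231, 0.0563]
tool_rot: [2.221, 2.221, -0.003]
ft_force: [0.8, -0.6, 2.5]
grip_width: 0.168
grip_force: 11.9
```

Call:
step_arm(commands=[{"travel": [0, 0, -0.02], "turn": [0, 0, 0]}, {"travel": [0, 0, -0.05], "turn": [0, 0, 0]}, {"travel": [0, 0, -0.09], "turn": [0, 0, 0]}, {"travel": [0, 0, -0.124], "turn": [0, 0, 0]}, {"travel": [0, 0, -0.124], "turn": [0, 0, 0]}])

```text
time: 35.95
position: [0.3727, 0.2326, 0.1844]
tool_rot: [2.218, 2.218, 0.008]
ft_force: [0.0, 0.2, -1.0]
grip_width: 0.173
grip_force: 11.9
```

```bash
python3 go.py .5869 .3022 .18 85.7
```

```text
travel [0.0696, 0.2142, 0.0059] turn [0.41, -0.03, 4.28] rows>=4.5
```

Call:
step_arm(commands=[{"travel": [0.012, 0.036, 0.003], "turn": [0, 0, 1]}, {"travel": [0.026, 0.08, 0.003], "turn": [0, 0, 2]}, {"travel": [0.04, 0.124, 0.003], "turn": [0, 0, 3]}, {"travel": [0.054, 0.168, 0.003], "turn": [0, 0, 4.3]}, {"travel": [0.0696, 0.2142, 0.003], "turn": [0, 0, 4.3]}])

```text
time: 36.45
position: [0.5855, 0.3006, 0.1743]
tool_rot: [-2.304, -2.134, 0.008]
ft_force: [0.4, 0.0, 1.0]
grip_width: 0.173
grip_force: 11.9
```

Call:
step_arm(commands=[{"travel": [0, 0, 0], "turn": [0, 0, 0]}, {"travel": [0, 0, 0], "turn": [0, 0, 0]}, {"travel": [0, 0, 0], "turn": [0, 0, 0]}, {"travel": [0, 0, 0], "turn": [0, 0, 0]}, {"travel": [0, 0, 0], "turn": [0, 0, 0]}])

```text
time: 36.95
position: [0.5836, 0.3004, 0.178]
tool_rot: [2.301, 2.136, -0.001]
ft_force: [0.3, 0.8, -1.3]
grip_width: 0.173
grip_force: 11.9
```

```bash
python3 go.py .5869 .3022 .077 85.7
```

```text
travel [0.0022, 0.003, 0.101] turn [0.05, 0.12, 0.02] rows>=2.0
```

Call:
step_arm(commands=[{"travel": [0.002, 0.0025, 0.03], "turn": [0, 0, 0]}, {"travel": [0.002, 0.0025, 0.055], "turn": [0, 0, 0]}, {"travel": [0.002, 0.0025, 0.065], "turn": [0, 0, 0]}, {"travel": [0.002, 0.0025, 0.065], "turn": [0, 0, 0]}, {"travel": [0.002, 0.0025, 0.065], "turn": [0, 0, 0]}])

```text
time: 37.45
position: [0.5872, 0.3027, 0.1133]
tool_rot: [2.303, 2.136, -0.0]
ft_force: [0.5, -0.2, -0.5]
grip_width: 0.176
grip_force: 11.9
```

Call:
step_arm(commands=[{"travel": [0, 0, 0.01], "turn": [0, 0, 0]}, {"travel": [0, 0, 0.02], "turn": [0, 0, 0]}, {"travel": [0, 0, 0.028], "turn": [0, 0, 0]}, {"travel": [0, 0, 0.033], "turn": [0, 0, 0]}, {"travel": [0, 0, 0.033], "turn": [0, 0, 0]}])

```text
time: 37.95
position: [0.5862, 0.302, 0.0776]
tool_rot: [-2.303, -2.136, 0.006]
ft_force: [0.4, 0.3, -0.5]
grip_width: 0.172
grip_force: 11.9
```

Call:
step_arm(commands=[{"travel": [0, 0, 0.001], "turn": [0, 0, 0]}, {"travel": [0, 0, 0.002], "turn": [0, 0, 0]}, {"travel": [0, 0, 0.002], "turn": [0, 0, 0]}, {"travel": [0, 0, 0.002], "turn": [0, 0, 0]}])

```text
time: 38.35
position: [0.5869, 0.3025, 0.0772]
tool_rot: [2.303, 2.136, -0.002]
ft_force: [0.1, -0.6, 0.2]
grip_width: 0.168
grip_force: 11.9
```

Call:
step_arm(commands=[{"travel": [0, 0, 0], "turn": [0, 0, 0]}, {"travel": [0, 0, 0], "turn": [0, 0, 0]}, {"travel": [0, 0, 0], "turn": [0, 0, 0]}, {"travel": [0, 0, 0], "turn": [0, 0, 0]}], gripper=0.38)

```text
time: 38.75
position: [0.5869, 0.3024, 0.077]
tool_rot: [2.303, 2.136, -0.002]
ft_force: [0.0, 0.6, 0.3]
grip_width: 0.365
grip_force: 0.0
```

Call:
step_arm(commands=[{"travel": [0, 0, -0.02], "turn": [0, 0, 0]}, {"travel": [0, 0, -0.05], "turn": [0, 0, 0]}, {"travel": [0, 0, -0.09], "turn": [0, 0, 0]}, {"travel": [0, 0, -0.12], "turn": [0, 0, 0]}, {"travel": [0, 0, -0.12], "turn": [0, 0, 0]}])

```text
time: 39.25
position: [0.5888, 0.3046, 0.2024]
tool_rot: [2.302, 2.135, 0.01]
ft_force: [0.2, 0.4, -0.7]
grip_width: 0.384
grip_force: 0.0
```

```bash
python3 go.py .4235 .3275 .18 85.7
```

```text
travel [0.0103, -0.1667, 0.0214] turn [0.36, -0.19, -0.0] rows>=3.4
```

Call:
step_arm(commands=[{"travel": [0.003, -0.04, 0], "turn": [0, 0, 0]}, {"travel": [0.005, -0.085, 0], "turn": [0, 0, 0]}, {"travel": [0.008, -0.13, 0.01], "turn": [0, 0, 0]}, {"travel": [0.0103, -0.1667, 0.04], "turn": [0, 0, 0]}, {"travel": [0.0103, -0.1667, 0.08], "turn": [0, 0, 0]}], gripper=0.5)

```text
time: 39.75
position: [0.4172, 0.3275, 0.1178]
tool_rot: [2.294, 2.142, 0.001]
ft_force: [1.6, -0.5, 0.6]
grip_width: 0.498
grip_force: 0.0
```

Call:
step_arm(commands=[{"travel": [0, 0, 0], "turn": [0, 0, 0]}, {"travel": [0, 0, 0], "turn": [0, 0, 0]}, {"travel": [0, 0, 0], "turn": [0, 0, 0]}, {"travel": [0, 0, 0], "turn": [0, 0, 0]}, {"travel": [0, 0, 0], "turn": [0, 0, 0]}])

```text
time: 40.25
position: [0.4225, 0.3257, 0.1182]
tool_rot: [2.304, 2.135, 0.0]
ft_force: [0.3, -0.5, -0.0]
grip_width: 0.499
grip_force: 0.0
```

```bash
python3 go.py .4235 .3275 .057 85.7
```

```text
travel [0.0019, 0.0009, 0.0612] turn [0.02, 0.0, -0.05] rows>=1.2
```

Call:
step_arm(commands=[{"travel": [0.002, 0.001, 0.03], "turn": [0, 0, 0]}, {"travel": [0.002, 0.001, 0.055], "turn": [0, 0, 0]}, {"travel": [0.002, 0.001, 0.061], "turn": [0, 0, 0]}, {"travel": [0.002, 0.001, 0.061], "turn": [0, 0, 0]}, {"travel": [0.002, 0.001, 0.061], "turn": [0, 0, 0]}])

```text
time: 40.75
position: [0.4231, 0.3278, 0.0573]
tool_rot: [2.303, 2.136, 0.0]
ft_force: [0.7, -0.0, 1.2]
grip_width: 0.498
grip_force: 0.0
```

Call:
step_arm(commands=[{"travel": [0, 0, 0], "turn": [0, 0, 0]}, {"travel": [0, 0, 0], "turn": [0, 0, 0]}, {"travel": [0, 0, 0], "turn": [0, 0, 0]}, {"travel": [0, 0, 0], "turn": [0, 0, 0]}, {"travel": [0, 0, 0], "turn": [0, 0, 0]}], gripper=0.0, force=12)

```text
time: 41.25
position: [0.4226, 0.3271, 0.0562]
tool_rot: [2.303, 2.136, -0.002]
ft_force: [1.3, 0.9, 0.9]
grip_width: 0.172
grip_force: 12.0
```

Call:
step_arm(commands=[{"travel": [0, 0, 0], "turn": [0, 0, 0]}, {"travel": [0, 0, 0], "turn": [0, 0, 0]}, {"travel": [0, 0, 0], "turn": [0, 0, 0]}])

```text
time: 41.55
position: [0.4226, 0.3272, 0.0562]
tool_rot: [2.303, 2.136, -0.002]
ft_force: [0.4, 0.0, 1.9]
grip_width: 0.174
grip_force: 12.0
```

Call:
step_arm(commands=[{"travel": [0, 0, -0.02], "turn": [0, 0, 0]}, {"travel": [0, 0, -0.05], "turn": [0, 0, 0]}, {"travel": [0, 0, -0.09], "turn": [0, 0, 0]}, {"travel": [0, 0, -0.124], "turn": [0, 0, 0]}, {"travel": [0, 0, -0.124], "turn": [0, 0, 0]}])

```text
time: 42.05
position: [0.4245, 0.3295, 0.1845]
tool_rot: [2.302, 2.135, 0.009]
ft_force: [1.0, 1.0, -1.0]
grip_width: 0.174
grip_force: 12.0
```

```bash
python3 go.py .5419 .2636 .18 85.7
```

```text
travel [-0.0569, 0.1219, 0.005] turn [0.33, -0.17, -0.0] rows>=2.7
```

Call:
step_arm(commands=[{"travel": [-0.018, 0.04, 0], "turn": [0, 0, 0]}, {"travel": [-0.037, 0.08, 0], "turn": [0, 0, 0]}, {"travel": [-0.057, 0.122, 0.003], "turn": [0, 0, 0]}, {"travel": [-0.057, 0.122, 0.003], "turn": [0, 0, 0]}, {"travel": [-0.057, 0.122, 0.003], "turn": [0, 0, 0]}])

```text
time: 42.55
position: [0.5401, 0.2599, 0.1752]
tool_rot: [-2.305, -2.132, 0.006]
ft_force: [-1.2, 0.3, 0.2]
grip_width: 0.171
grip_force: 12.0
```

Call:
step_arm(commands=[{"travel": [0, 0, 0], "turn": [0, 0, 0]}, {"travel": [0, 0, 0], "turn": [0, 0, 0]}, {"travel": [0, 0, 0], "turn": [0, 0, 0]}, {"travel": [0, 0, 0], "turn": [0, 0, 0]}])

```text
time: 42.95
position: [0.5395, 0.2618, 0.1773]
tool_rot: [2.301, 2.137, -0.002]
ft_force: [-0.1, 0.2, -0.5]
grip_width: 0.17
grip_force: 12.0
```

```bash
python3 go.py .5419 .2636 .077 85.7
```

```text
travel [0.0022, 0.0023, 0.1002] turn [-0.02, 0.09, 0.07] rows>=2.0
```

Call:
step_arm(commands=[{"travel": [0.002, 0.0023, 0.03], "turn": [0, 0, 0]}, {"travel": [0.002, 0.0023, 0.055], "turn": [0, 0, 0]}, {"travel": [0.002, 0.0023, 0.065], "turn": [0, 0, 0]}, {"travel": [0.002, 0.0023, 0.065], "turn": [0, 0, 0]}, {"travel": [0.002, 0.0023, 0.065], "turn": [0, 0, 0]}])

```text
time: 43.45
position: [0.5427, 0.2635, 0.113]
tool_rot: [2.303, 2.136, -0.001]
ft_force: [0.1, 1.1, -1.3]
grip_width: 0.176
grip_force: 12.0
```

Call:
step_arm(commands=[{"travel": [0, 0, 0.01], "turn": [0, 0, 0]}, {"travel": [0, 0, 0.02], "turn": [0, 0, 0]}, {"travel": [0, 0, 0.028], "turn": [0, 0, 0]}, {"travel": [0, 0, 0.034], "turn": [0, 0, 0]}, {"travel": [0, 0, 0.034], "turn": [0, 0, 0]}])

```text
time: 43.95
position: [0.5418, 0.2626, 0.077]
tool_rot: [-2.303, -2.136, 0.005]
ft_force: [0.7, -0.2, -1.0]
grip_width: 0.17
grip_force: 12.0
```

Call:
step_arm(commands=[{"travel": [0, 0, 0.001], "turn": [0, 0, 0]}, {"travel": [0, 0, 0.001], "turn": [0, 0, 0]}, {"travel": [0, 0, 0.001], "turn": [0, 0, 0]}])

```text
time: 44.25
position: [0.5425, 0.263, 0.0773]
tool_rot: [2.303, 2.136, -0.002]
ft_force: [0.2, 0.9, -0.0]
grip_width: 0.176
grip_force: 12.0
```

Call:
step_arm(commands=[{"travel": [0, 0, 0], "turn": [0, 0, 0]}, {"travel": [0, 0, 0], "turn": [0, 0, 0]}, {"travel": [0, 0, 0], "turn": [0, 0, 0]}, {"travel": [0, 0, 0], "turn": [0, 0, 0]}], gripper=0.36)

```text
time: 44.65
position: [0.5424, 0.2629, 0.0771]
tool_rot: [2.303, 2.136, -0.002]
ft_force: [1.2, 0.3, -0.1]
grip_width: 0.351
grip_force: 0.0
```

Call:
step_arm(commands=[{"travel": [0, 0, -0.02], "turn": [0, 0, 0]}, {"travel": [0, 0, -0.06], "turn": [0, 0, 0]}, {"travel": [0, 0, -0.11], "turn": [0, 0, 0]}, {"travel": [0, 0, -0.16], "turn": [0, 0, 0]}, {"travel": [-0.03, 0, -0.18], "turn": [0, 0, 0]}])

```text
time: 45.15
position: [0.5403, 0.2392, 0.2627]
tool_rot: [-2.295, -2.145, -0.012]
ft_force: [1.0, -0.1, -0.3]
grip_width: 0.362
grip_force: 0.0
```

Call:
step_arm(commands=[{"travel": [-0.02, 0, 0], "turn": [0, 0, 0]}, {"travel": [-0.02, 0, 0], "turn": [0, 0, 0]}, {"travel": [-0.02, 0, 0], "turn": [0, 0, 0]}, {"travel": [-0.02, 0, 0], "turn": [0, 0, 0]}])

```text
time: 45.55
position: [0.5381, 0.2145, 0.2566]
tool_rot: [-2.301, -2.137, 0.003]
ft_force: [-0.7, 0.6, -0.4]
grip_width: 0.357
grip_force: 0.0
```

```bash
python3 - <<'E'
from h import *
s,im=snap('w13'); c=cam('wrist',s); print(s['position'])
def show(x,y,z,n=26,mm=1.5):
    p=rect(c,im,x,y,n,z,mm); print(x,y,z,proj(c,(x,y,z)))
    hsv=cv2.cvtColor(p,cv2.COLOR_RGB2HSV)
    for i,r in enumerate(hsv): print('%.3f '%(x+(i-n/2+.5)*mm/1000)+''.join('R' if q[1]>80 and q[2]>70 else '#' if q[2]<80 else '+' if q[2]<140 else '-' if q[2]<190 else '.' for q in r))
show(.5869,.3025,.096); show(.5425,.263,.096); show(.5054,.309,.077)
E
```

```text
[0.53813591 0.21445898 0.2565755 ]
0.5869 0.3025 0.096 [371.40638733 109.81739534]
0.568 ++##++++++++++++++###+-+++
0.570 -+++++-----++++++-###+-+++
0.571 -++++-..R.----++++++#+-+++
0.573 -++++-.....R..-R--++#+++++
0.574 +++++-R......RR.R.-+#+++-+
0.576 +++++R.+--++-+...R.-#+++-+
0.577 ++++++++++++++-...R+#+++--
0.579 ++++-++++++++++...-+#++---
0.580 ++++-++++++-..--..-##++---
0.582 ++++-++++-........-#+-+---
0.583 +++--++++........R+#+++-++
0.585 +++--+++-........-+#++-...
0.586 +++-..++-........-+#++-...
0.588 --+-...--........-+#++-...
0.589 -++--R---........++#++....
0.591 -+++++----......R++#++....
0.592 ++++++++++--...R-++#++....
0.594 ####++++++++++---+##++....
0.595 ################++##++....
0.597 --+++++++###########++....
0.598 +++++-+++++++-+++++++-....
0.600 ...----+++++++++---++-....
0.601 .............--------.....
0.603 ..........................
0.604 ..........................
0.606 ..........................
0.5425 0.263 0.096 [316.14551972 167.70685819]
0.524 ..--+------------+++--....
0.525 ..--+++++++++++++---------
0.527 ..--++++++++++++++#+++++++
0.528 .-+-+++
[... 950 characters left out ...]
.......
0.494 ...-......................
0.496 --+-......................
0.497 --+..........--...........
0.499 --+.......................
0.500 -++.....--.------.........
0.502 -++.....-.......-.........
0.503 -++..+++-.......-.........
0.505 ---.++++-.......-.........
0.506 ---.++++-.......-.........
0.508 -+-.++++-.......-.........
0.509 -+..++++-.......-.........
0.511 -+..++++----....-.........
0.512 -+..++++++++----..........
0.514 -+..+++++++++++-..........
0.515 ++...+++++++++-...........
0.517 ++....-+-....-............
0.518 ++.....-.-----............
0.520 ++........................
0.521 ++---.--..................
0.523 ++-.....--+++--...........
0.524 +++--------------.........
```

The patches show both caps round and centred where they were released, at (0.5865,0.3025) and (0.5425,0.263), bodies square in the pockets. The pin stands at (0.5055,0.309) in the bracket. Handing in.

```bash
python3 -c "
from bench import ctrl
print(ctrl.close_job())"
```

```text
the job is handed in; nothing more can be done
None
```

I handed the job in at about 46 s of robot time: both bottles are in diagonal pockets, the carrier is stowed with its plunger down, and the lock pin is in the bracket; the judge returned no result.

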